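# Block a conveyor drive shaft in its transport tray

## Task

Pack the short conveyor drive shaft for transport: set the longer notched saddle in the longer seat of the tray and the shorter saddle in the shorter seat, then lay the shaft level across them, centred, its thick end in the wide notch and its thin end in the narrow one. Then set a keeper over each end of the shaft, notch downwards, flat on the saddle beneath, centred and in line with it: the longer keeper on the longer saddle, the shorter on the shorter. Leave the hand stamp and the tape roll where they are.

Things in the scene. Friction and masses are not known exactly. Their poses are not given: they have to be found in the camera images.
- tray: Open plywood tray fixed to the bench, 166 (x) x 288 mm (y), walls 12 mm thick, 30 mm high. Origin: centre of its underside. The two seats lie on its floor, parallel to it, 80 mm either side of the centre along y; which one is at +y changes. Inner faces of the end walls: 52 mm beyond the seats' centres.
- seat_wide: Longer seat, fixed in the tray: brown plate 134 x 64 mm with bevelled cleats 12 mm high framing a pocket for a 100 x 30 mm foot, 4 mm play on every side. Origin: centre of the pocket on the plate's top face, 16 mm above the bench; x along its length, z up. No cleats within 30 mm of the middle of its long sides: room for fingers.
- seat_narrow: Shorter seat, fixed in the tray: as seat_wide, but plate 114 x 64 mm, pocket for an 80 x 30 mm foot, and no cleats within 20 mm of the middle of its long sides. Origin: centre of the pocket on the plate's top face, 16 mm above the bench; x along its length, z up.
- saddle_wide: Wooden saddle block 100 mm long (x), 30 mm thick (y), 44 mm high, 0.11 kg, upright at the start. Rubber-lined 90 degree V notch across the middle of its top, 42 mm wide, 21 mm deep, running along y. Origin: centre of its underside, z up. Same either way round. Grip it at the middle across the 30 mm, low down, below the notch.
- saddle_narrow: Wooden saddle block 80 mm long (x), 30 mm thick (y), 44 mm high, with a V notch 28 mm wide and 14 mm deep; otherwise as saddle_wide. Origin: centre of its underside, z up.
- shaft: Metal shaft 220 mm long, about 0.5 kg: 40 x 40 mm square middle 90 mm long; round ends 65 mm long, 30 mm thick at +x, 20 mm at -x. Origin: on the axis at mid length; x towards the thick end. Lies on a flat at the start, origin 20 mm above the bench. Seated, its axis is level with the saddles' tops (60 mm above the bench), origin midway between them.
- keeper_wide: Wooden keeper: bar 90 (x) x 30 (y) x 36 mm high, V notch 50 x 25 mm deep in its underside along y; on the bar's middle a grip rib 36 mm long, 30 thick, to 62 mm height. Origin: centre of underside, z up; notch down at the start. Either way round. Grip the rib's top 25 mm across the 30: beside it, 20 mm off, the seated shaft's square rises 20 mm above the saddle.
- keeper_narrow: Wooden keeper for the thin end: bar 70 (x) x 30 (y) x 29 mm high, V notch 36 mm wide and 18 mm deep in its underside, rib 30 mm long, 30 mm thick, up to 58 mm above the underside; otherwise as keeper_wide. Origin: centre of its underside, z up.
- stamp: Bystander: wooden hand stamp, 26 x 50 mm, 74 mm high, standing on the bench to the right; leave it alone. Origin: centre of its underside.
- tape: Bystander: roll of masking tape lying flat on the bench to the right, 92 mm diameter, 25 mm high; leave it alone. Origin: centre of its underside.
There are look-alikes about, which are no part of the job. What is shaped like the keeper_narrow but green is not meant.

How it is judged:
At the end, for the whole second after the job is handed in: Saddles upright, within 10 mm of their own seats; shaft level, thick end in the wide notch, axis 40 to 49 mm above the saddles' feet and within 14 mm of their midlines, saddles 67 to 93 mm from its middle; keepers flat on their own saddles within 10 mm; lengthways within 0.15 rad; all at rest (distance between saddle_wide and seat_wide below 0.01 m and angle between each of saddle_wide, keeper_wide, saddle_narrow, keeper_narrow's own z axis and vertical below 0.06 rad and angle between the x axis of saddle_wide and the x axis of seat_wide, either way round below 0.15 rad and x of shaft in the frame of saddle_wide between -0.014 and 0.014 m and z of shaft in the frame of saddle_wide between 0.04 and 0.049 m and x of saddle_wide in the frame of shaft between 0.067 and 0.093 m and x of keeper_wide in the frame of saddle_wide between -0.01 and 0.01 m and y of keeper_wide in the frame of saddle_wide between -0.01 and 0.01 m and z of keeper_wide in the frame of saddle_wide between 0.041 and 0.047 m and angle between the x axis of keeper_wide and the x axis of saddle_wide, either way round below 0.15 rad and linear speed of each of saddle_wide, keeper_wide, saddle_narrow, keeper_narrow, shaft below 0.02 m/s and distance between saddle_narrow and seat_narrow below 0.01 m and angle between the x axis of saddle_narrow and the x axis of seat_narrow, either way round below 0.15 rad and x of shaft in the frame of saddle_narrow between -0.014 and 0.014 m and z of shaft in the frame of saddle_narrow between 0.04 and 0.049 m and x of saddle_narrow in the frame of shaft between -0.093 and -0.067 m and x of keeper_narrow in the frame of saddle_narrow between -0.01 and 0.01 m and y of keeper_narrow in the frame of saddle_narrow between -0.01 and 0.01 m and z of keeper_narrow in the frame of saddle_narrow between 0.041 and 0.047 m and angle between the x axis of keeper_narrow and the x axis of saddle_narrow, either way round below 0.15 rad and angle between shaft's own x axis and vertical between 1.53 and 1.61 rad); the robot touches nothing.
It fails at once if the hand stamp is disturbed (distance of stamp from where it was at the start of the episode above 0.02 m or angle between stamp's own z axis and vertical above 0.5 rad).
It fails at once if the tape roll is disturbed (distance of tape from where it was at the start of the episode above 0.02 m).
It also fails if it takes over 131 s, if anything falls off the work surface, if the arm or the gripper's body presses on something with over 40 N, if the wrist force passes 120 N, or if a joint passes its speed limit or range.

## Robot

A 6-joint arm with a two-finger parallel gripper is mounted at the origin on a cart in front of the work surface, level with it; the furniture and walls round the work are solid. World frame = base frame: x ahead of the robot, y to its left, z up, the work surface at z = 0. Lengths are in m, angles in rad, forces in N, time in s.
With the tool pointing down it reaches from about 0.325 to 0.775 m from the base axis. Payload 5.5 kg.
Tool frame: the origin (TCP) lies midway between the tips of the shut fingers; the grasp point (between the pads) lies ctrl.pinch_z behind it (ctrl.pinch_z is the distance from the TCP to the grasp point, in m); z points along the fingers, y is the direction in which the jaws open and shut (so a half turn about z gives the same grasp; the last joint's range is limited). The gripper opens to 88 mm and grips with 3 to 60 N. Pads are 20 mm wide; open, the fingers measure 115 mm over their backs; the gripper's body (75 mm by 178 mm) begins 61 mm behind the grasp point.
Start: joints at [-1.171, 0.091, 1.231, -0, 1.82, -0.057], TCP at [0.265, -0.538, 0.223] pointing down, gripper open.
Joint ranges: [-2.87, 2.87], [-0.86, 2.18], [0.17, 2.46], [-1.51, 4.65], [0.06, 2.69], [-2.65, 2.65]. Speed limits (rad/s): [2.57, 2.57, 3.01, 3.14, 3.14, 3.14].

## Interface

Orientations are given as a unit quaternion [w, x, y, z].
In Python, from workcell import ctrl gives the robot as it stands. The module is installed in compiled form; this text tells all that it offers.
- The arm moves only by the tool drive_tool, never from a script. Its argument "steps" is a list of rows, each a list of 5 numbers: the shift along the tool's x, y, z in m, then the turn about the tool's z in rad, then the gripper command: -1 is shut, 1 is fully open, values between are in proportion. In form: [[dx, dy, dz, roll, gripper], ...]. A call has 1 to 10 rows; each row is the pose to reach, as a shift and turn from the pose measured when the call began, along the tool's axes at that moment; what a row does not reach only later rows make up. A row lasts 1/8 s, in which the tool goes at most 62.5 mm and 10.7 degrees, less where a joint would pass 70% of its speed; a pose out of reach is approached as far as the arm can. A call with a gripper value outside its range is refused whole. The fingers move at their own pace and stop on an object; "force" is the grip in N (left out, the last holds). Time passes only in rows, so rows that repeat a pose let the fingers close. It gives the time, the measured TCP pose, the force and the opening at its end, in the units of the state.
- ctrl.read_state(): the state, without advancing time (a new reading comes with each control period).
- ctrl.grab_frame(name): name is "scene" or "top"; returns (picture, depth): 420x560x3 uint8, blue, green, red; 420x560 float32, m along the optical axis (not along the pixel's ray), 0 where there is no reading.
- ctrl.camera_info(name): a dict with "K" (3x3 intrinsics, pixels), "world_from_camera" (4x4, takes a point from camera to world coordinates). Camera axes: x right, y up, looking along -z (the intrinsics and any distortion apply to the point x, -y, -z); pixel columns grow to the right and rows downward; lengths in m; the calibration is good to about 2 mm. A picture is of the moment at which its call begins. camera_info takes no time and is no camera call.
- ctrl.sign_off(): hands the job in, once; it reports no verdict.
The state is a dict: "time": time; "joints": joint angles; "dq": joint speeds; "joint_efforts": joint torques, N m; "position": TCP position; "eef_rot": TCP orientation; "wrist_force": force on the tool from outside, world axes, zero at the start; "wrist_torque": the same for the moment, N m; "finger_gap": opening from 0.0 (shut) to 1.0 (fully open).
Only numpy, scipy, OpenCV 4.12 (cv2) and the standard library are available. Lean on these libraries where they do the work, as an engineer would, in place of code of your own. Each camera call takes 0.05 s, during which the arm holds its last target.

## Working session

There is one attempt and no reset: what is moved stays moved. The work goes in short steps, Python scripts to look and compute and a tool call to move; the robot and the scene stay as the last step left them, time stands still between calls to the robot, and variables do not carry over. Pictures are saved under pics/ and viewed, and the job is handed in when it is done.

Besides the shell and the picture viewer there is one more tool, called after "Call:" as name([rows], argument=value, ...), one row to a line, values as JSON. drive_tool: Moves the arm, as the interface text tells. Its arguments: {"type":"object","properties":{"steps":{"type":"array","items":{"type":"array","items":{"type":"number"}}},"force":{"type":"number"}},"required":["steps"]}

```bash
mkdir -p pics
python3 - <<'E'
from workcell import ctrl
import cv2,numpy as np
print(ctrl.read_state()); print(ctrl.pinch_z)
for n in("scene","top"):
    im,d=ctrl.grab_frame(n); cv2.imwrite(f"pics/{n}0.png",im); np.savez(f"{n}0.npz",im=im,d=d)
    print(n,ctrl.camera_info(n), d.min(),d.max())
E
```

```text
{'time': 0.0, 'joints': array([-1.17068653e+00,  9.18324284e-02,  1.23188952e+00, -3.81940502e-05,
        1.81978135e+00, -5.66923442e-02]), 'dq': array([-0.00038581, -0.00054924, -0.00027602, -0.0011802 , -0.00017088,
       -0.00089649]), 'joint_efforts': array([ 1.04276998e-03, -4.46439028e+01, -4.06448328e+01,  6.97997329e-02,
        2.93897011e-02, -1.57298828e-04]), 'position': array([ 0.26452336, -0.53821128,  0.22152065]), 'eef_rot': array([-9.38109858e-04,  9.74030287e-01,  2.26415740e-01, -1.81472573e-04]), 'wrist_force': array([ 0.21017556,  0.60643189, -1.06636288]), 'wrist_torque': array([ 0.03979796,  0.005252  , -0.01184752]), 'finger_gap': 1.0016218334749176}
0.0187
scene {'K': array([[448.34972862,   0.        , 285.78117127],
       [  0.        , 448.34972862, 205.71163018],
       [  0.        ,   0.        ,   1.        ]]), 'world_from_camera': array([[ 0.48014148,  0.40121504, -0.78005811, -0.69429977],
       [-0.877187  ,  0.2223165 , -0.42558001, -0.59420605],
       [ 0.00267069,  0.88859545,  0.45868399,  0.77661864],
       [ 0.        ,  0.        ,  0.        ,  1.        ]])} 0.0 3.3604908
top {'K': array([[433.98821822,   0.        , 275.55326468],
       [  0.        , 433.98821822, 203.36785933],
       [  0.        ,   0.        ,   1.        ]]), 'world_from_camera': array([[-9.21845992e-04,  9.98734732e-01, -5.02800756e-02,
         4.35369594e-01],
       [-9.99987239e-01, -1.17041315e-03, -4.91443237e-03,
         2.57101159e-02],
       [-4.96706276e-03,  5.02749036e-02,  9.98723066e-01,
         1.41717886e+00],
       [ 0.00000000e+00,  0.00000000e+00,  0.00000000e+00,
         1.00000000e+00]])} 0.0 2.3422947
```

View pics/top0.png

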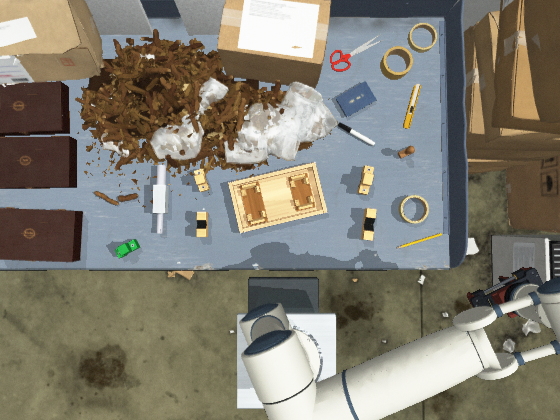

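View pics/scene0.png

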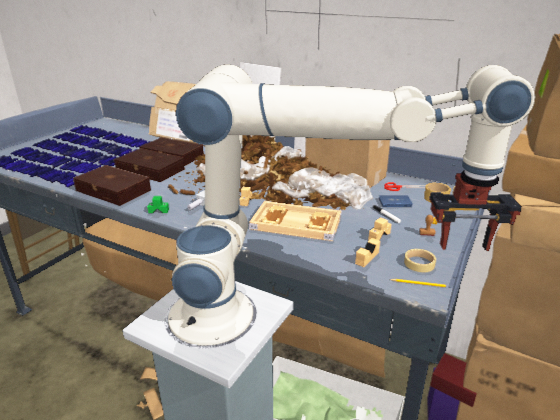

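Run:
```python
import cv2,numpy as np
im=np.load("top0.npz")["im"]
cv2.imwrite("pics/t_left.png",cv2.resize(im[150:260,110:270],None,fx=5,fy=5,interpolation=cv2.INTER_CUBIC))
cv2.imwrite("pics/t_mid.png",cv2.resize(im[150:245,220:340],None,fx=6,fy=6,interpolation=cv2.INTER_CUBIC))
cv2.imwrite("pics/t_right.png",cv2.resize(im[140:255,330:450],None,fx=5,fy=5,interpolation=cv2.INTER_CUBIC))
im=np.load("scene0.npz")["im"]
cv2.imwrite("pics/s_1.png",cv2.resize(im[165:285,235:455],None,fx=3.6,fy=3.6,interpolation=cv2.INTER_CUBIC))
```

```text
(no output)
```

View pics/t_left.png

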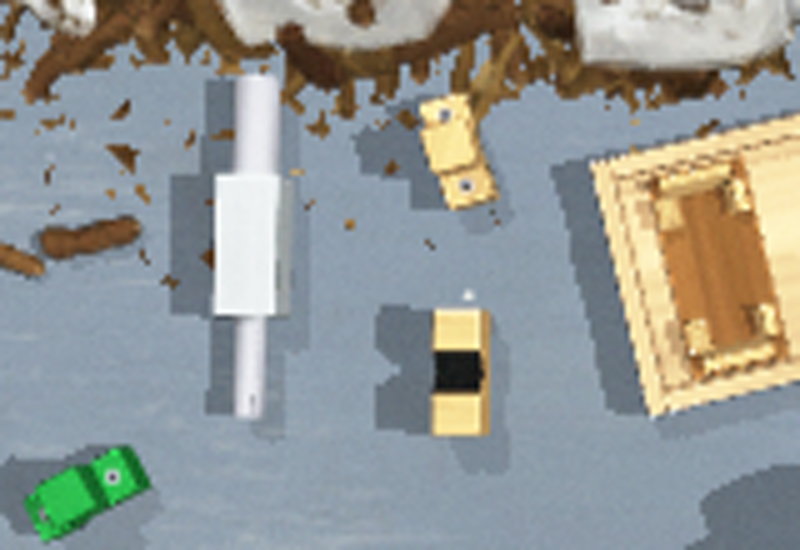

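View pics/t_mid.png

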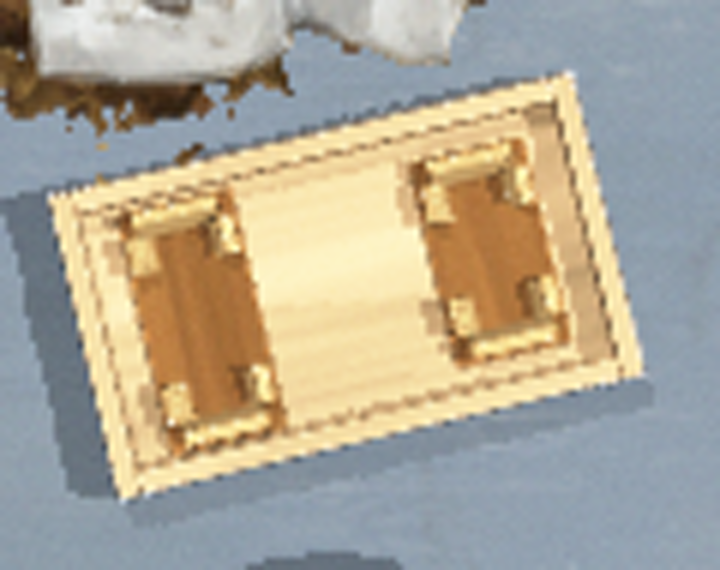

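View pics/t_right.png

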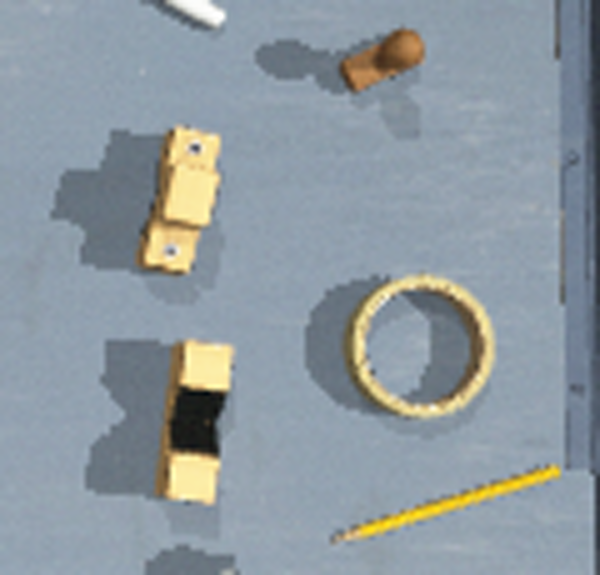

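View pics/s_1.png

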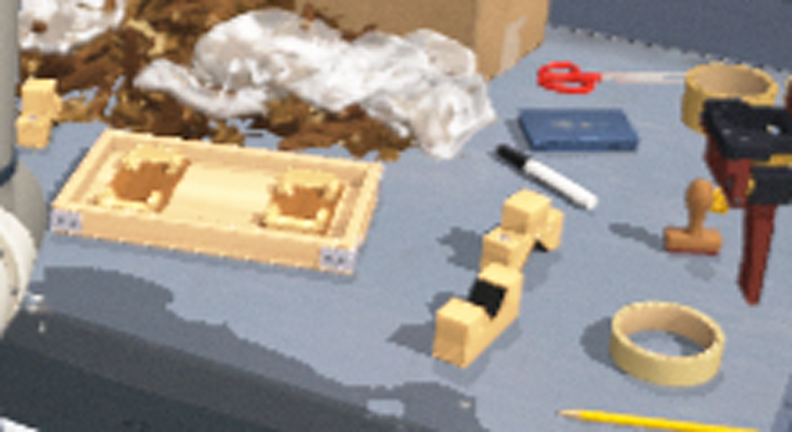

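```bash
cat > h.py <<'E'
import numpy as np,cv2
from workcell import ctrl
def cam(n):
    c=ctrl.camera_info(n); return np.array(c["K"]),np.array(c["world_from_camera"])
def cloud(n,d):
    K,T=cam(n); v,u=np.mgrid[:d.shape[0],:d.shape[1]]
    x=(u-K[0,2])/K[0,0]*d; y=(v-K[1,2])/K[1,1]*d
    P=np.stack([x,-y,-d],-1)@T[:3,:3].T+T[:3,3]; P[d==0]=np.nan; return P
def ray(n,uv,z):
    K,T=cam(n); uv=np.atleast_2d(uv).astype(float)
    r=np.stack([(uv[:,0]-K[0,2])/K[0,0],-(uv[:,1]-K[1,2])/K[1,1],-np.ones(len(uv))],-1)@T[:3,:3].T
    t=(z-T[2,3])/r[:,2]; return T[:3,3]+r*t[:,None]
def rect(P,unit=1e4):
    (c,s,a)=cv2.minAreaRect((P[:,:2]*unit).astype(np.float32)); s=np.array(s)/unit
    if s[0]<s[1]: a+=90; s=s[::-1]
    a=(a+90)%180-90
    return np.round(np.array(c)/unit,4),np.round(s,4),round(a,1)
E
cat > m1.py <<'E'
from h import *
d=np.load("top0.npz")["d"]; P=cloud("top",d)
print("bench z", np.nanmedian(P[200:260,340:390,2]),np.nanstd(P[240:260,300:345,2]))
Z=np.nan_to_num(P[...,2])
for nm,(r0,r1,c0,c1),zmin in [("shaft",(160,240,145,175),.01),("kn",(165,196,190,212),.012),("sn",(208,240,188,214),.02),("kw",(162,198,352,380),.015),("sw",(203,245,356,384),.02),("stamp",(140,165,395,420),.01),("green",(235,262,110,145),.01)]:
    z=Z[r0:r1,c0:c1]; m=z>zmin; p=P[r0:r1,c0:c1][m]
    print(nm,m.sum(),"z pct",np.round(np.percentile(p[:,2],[5,25,50,75,95,99]),4),"rect",*rect(p),"mean",p.mean(0).round(4))
E
python3 m1.py
```

```text
bench z -7.2425822780664e-05 0.0029235797400243013
shaft 813 z pct [0.0168 0.0281 0.0351 0.0399 0.0443 0.0567] rect [0.5356 0.3873] [0.2429 0.095 ] 9.4 mean [0.538  0.4002 0.0337]
kn 266 z pct [0.0138 0.0257 0.0304 0.056  0.0604 0.0622] rect [0.5884 0.2737] [0.0862 0.0555] -0.0 mean [0.5859 0.2702 0.0371]
sn 255 z pct [0.0296 0.0362 0.0418 0.0441 0.0478 0.0494] rect [0.4395 0.2693] [0.0764 0.0311] -0.3 mean [0.4385 0.2679 0.0402]
kw 311 z pct [0.0265 0.0343 0.0384 0.0597 0.0637 0.0659] rect [ 0.581  -0.2561] [0.0904 0.0311] -13.5 mean [ 0.5791 -0.2539  0.0443]
sw 336 z pct [0.0238 0.0334 0.0405 0.0432 0.047  0.0492] rect [ 0.439  -0.2642] [0.0996 0.0315] -8.2 mean [ 0.4391 -0.2627  0.0381]
stamp 120 z pct [0.0133 0.0175 0.0428 0.0673 0.0718 0.0758] rect [ 0.6665 -0.3887] [0.0481 0.0331] 61.9 mean [ 0.6695 -0.3846  0.0421]
green 242 z pct [0.0198 0.0285 0.0337 0.0565 0.0605 0.0622] rect [0.3613 0.5111] [0.0736 0.0305] -60.6 mean [0.363  0.5056 0.0403]
```

```bash
cat > m2.py <<'E'
from h import *
D=np.load("top0.npz"); d=D["d"]; im=D["im"]; P=cloud("top",d); Z=np.nan_to_num(P[...,2]); hsv=cv2.cvtColor(im,cv2.COLOR_BGR2HSV)
def pca(p):
    q=p[:,:2]-p[:,:2].mean(0); w,v=np.linalg.eigh(q.T@q); a=np.degrees(np.arctan2(v[1,1],v[0,1])); return round((a+90)%180-90,2)
def go(nm,b,zlo,zhi,col=None,zpl=None):
    r0,r1,c0,c1=b; z=Z[r0:r1,c0:c1]; m=(z>zlo)&(z<zhi)
    if col is not None: m&=cv2.inRange(hsv[r0:r1,c0:c1],*col)>0
    m=m.astype(np.uint8); n,l,s,_=cv2.connectedComponentsWithStats(m); k=1+np.argmax(s[1:,4]); m=l==k
    p=P[r0:r1,c0:c1][m]; v,u=np.nonzero(m); 
    zz=np.median(p[:,2]) if zpl is None else zpl
    q=ray("top",np.stack([u+c0,v+r0],1),zz)
    print(nm,len(p),"zmed",round(np.median(p[:,2]),4),"rayrect",*rect(q),"raymean",q.mean(0)[:2].round(4),"pca",pca(q),"bbox",s[k][:4]+np.array([c0,r0,0,0]))
W=((10,30,120),(35,255,255))
go("kn rib",(165,196,190,212),.047,.08)
go("kn all",(165,196,190,212),.015,.08,W,.03)
go("kw rib",(162,198,352,380),.052,.08)
go("kw all",(162,198,352,380),.02,.08,W,.036)
go("sn",(208,240,188,214),.018,.08,None,.044)
go("sw",(203,245,356,384),.018,.08,None,.044)
go("shaft sq",(160,240,145,175),.034,.06)
go("shaft all",(160,240,145,175),.012,.06,((0,0,190),(180,60,255)),.035)
for r in range(165,238,6):
    row=cv2.inRange(hsv[r:r+1,145:175],(0,0,190),(180,60,255))[0]; c=np.nonzero(row)[0]+145
    if len(c): print(r,c.min(),c.max(),end="; ")
E
python3 m2.py
```

```text
kn rib 96 zmed 0.0576 rayrect [0.5814 0.2719] [0.0308 0.0301] -71.5 raymean [0.5812 0.2719] pca -79.6 bbox [194 174  12  11]
kn all 218 zmed 0.0337 rayrect [0.5808 0.2737] [0.0706 0.0355] 16.7 raymean [0.5813 0.2729] pca 17.74 bbox [194 169  15  23]
kw rib 117 zmed 0.0609 rayrect [ 0.5805 -0.2554] [0.0365 0.0313] -11.9 raymean [ 0.5806 -0.2553] pca -17.19 bbox [362 173  12  13]
kw all 281 zmed 0.0396 rayrect [ 0.5804 -0.257 ] [0.0897 0.0363] -14.6 raymean [ 0.5806 -0.2568] pca -14.37 bbox [358 165  16  30]
sn 255 zmed 0.0418 rayrect [0.4395 0.2684] [0.0761 0.0316] 0.4 raymean [0.4385 0.2672] pca -1.46 bbox [196 212  11  25]
sw 339 zmed 0.0403 rayrect [ 0.4393 -0.2617] [0.0997 0.0344] -7.8 raymean [ 0.4393 -0.2613] pca -7.83 bbox [362 208  15  33]
shaft sq 358 zmed 0.0397 rayrect [0.5255 0.4047] [0.0957 0.0413] -0.1 raymean [0.522  0.4041] pca -0.69 bbox [152 182  14  31]
shaft all 599 zmed 0.0371 rayrect [0.5198 0.4049] [0.2177 0.0384] 0.7 raymean [0.5277 0.4034] pca -1.47 bbox [153 165  13  69]
165 158 164; 171 158 165; 177 158 164; 183 157 164; 189 153 165; 195 153 164; 201 153 164; 207 153 164; 213 160 162; 219 158 162; 225 158 162; 231 157 161;
```

```bash
cat > m3.py <<'E'
from h import *
D=np.load("top0.npz"); d=D["d"]; im=D["im"]; hsv=cv2.cvtColor(im,cv2.COLOR_BGR2HSV)
P=cloud("top",d)
b=(155,240,222,336)
sub=hsv[b[0]:b[1],b[2]:b[3]]
m=cv2.inRange(sub,(8,60,90),(35,255,255)); m=cv2.morphologyEx(m,cv2.MORPH_OPEN,np.ones((3,3)))
n,l,s,_=cv2.connectedComponentsWithStats(m); k=1+np.argmax(s[1:,4]); v,u=np.nonzero(l==k)
z=P[b[0]:b[1],b[2]:b[3],2][l==k]
q=ray("top",np.stack([u+b[2],v+b[0]],1),.03); print("tray",len(q),*rect(q),"zpct",np.nanpercentile(z,[5,50,90,97]).round(4))
br=cv2.inRange(sub,(5,110,80),(18,255,190)); br=cv2.morphologyEx(br,cv2.MORPH_OPEN,np.ones((2,2)))
n,l,s,_=cv2.connectedComponentsWithStats(br)
for k in np.argsort(-s[1:,4])[:4]+1:
    v,u=np.nonzero(l==k); z=np.nanmedian(P[b[0]:b[1],b[2]:b[3],2][l==k]); q=ray("top",np.stack([u+b[2],v+b[0]],1),.016); print("brown",len(q),z.round(4),*rect(q),q.mean(0).round(4), s[k][:4])
o=cv2.resize(im[155:240,222:336],None,fx=6,fy=6,interpolation=cv2.INTER_NEAREST); o[cv2.resize(br,None,fx=6,fy=6,interpolation=cv2.INTER_NEAREST)>0]=(255,0,255)
cv2.imwrite("pics/br.png",o)
# cleats: z > .022 inside
E
python3 m3.py
```

```text
tray 4407 [0.5261 0.0274] [0.2867 0.1662] -76.8 zpct [0.0077 0.0151 0.0301 0.0326]
brown 450 0.0157 [0.5029 0.1004] [0.1053 0.0581] 14.0 [0.5044 0.0981 0.016 ] [22 33 21 34]
brown 378 0.0161 [ 0.5396 -0.0526] [0.0869 0.0632] 12.3 [ 0.5417 -0.0547  0.016 ] [69 24 22 28]
brown 74 0.0258 [0.6343 0.1886] [0.0357 0.0328] -89.7 [0.6306 0.1942 0.016 ] [ 0  4 12 11]
brown 21 0.0169 [ 0.4941 -0.0367] [0.0194 0.0129] -0.1 [ 0.4922 -0.0367  0.016 ] [73 49  5  7]
```

View pics/br.png

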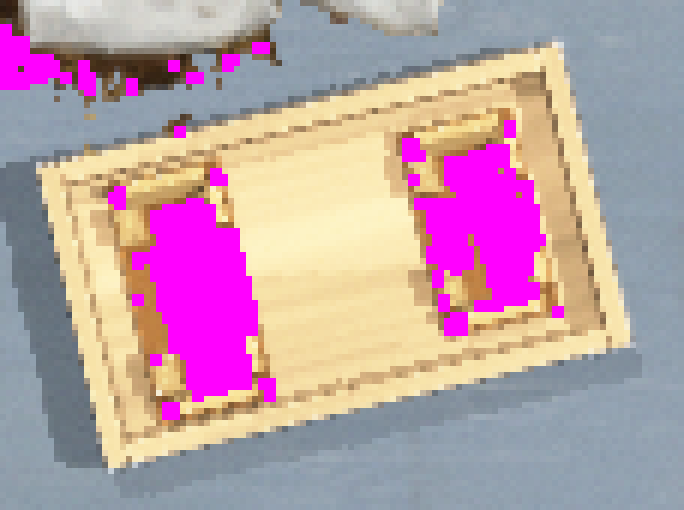

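```bash
cat > m4.py <<'E'
from h import *
for n in("top","scene"):
    D=np.load(n+"0.npz"); d=D["d"]; im=D["im"]; P=cloud(n,d)
    c=np.array([.5261,.0274]); a=np.radians(13.2); ex=np.array([np.cos(a),np.sin(a)]); ey=np.array([-ex[1],ex[0]])
    X=(P[...,:2]-c)@ex; Y=(P[...,:2]-c)@ey; Z=P[...,2]
    rim=(abs(X)<.1)&(abs(Y)<.165)&(Z>.021)&(Z<.04)
    for s,lab in((1,"wide"),(-1,"narrow")):
        m=(abs(X)<.068)&(abs(Y-s*.08)<.046)&(Z>.022)&(Z<.035)
        print(n,lab,m.sum(),"x range",np.percentile(X[m],[1,50,99]).round(4),"y",(np.percentile(Y[m],[2,50,98])-s*.08).round(4),"mid")
    # rim edges
    for lab,cond,val in (("x+",(abs(Y)<.12)&(X>.06),X),("x-",(abs(Y)<.12)&(X<-.06),X),("y+",(abs(X)<.06)&(Y>.125),Y),("y-",(abs(X)<.06)&(Y<-.125),Y)):
        m=rim&cond; print(lab,m.sum(),np.percentile(val[m],[3,50,97]).round(4))
    # bench plane check
    b=(abs(X)<.15)&(abs(Y)<.2)&(abs(Z)<.008)&((abs(X)>.09)|(abs(Y)>.15)); print("bench",np.median(Z[b]).round(4))
E
python3 m4.py
python3 - <<'E'
import sys; sys.path.insert(0,'.')
from h import *
D=np.load("top0.npz"); im=D["im"]
# warp rectified view of tray at z=.016, 0.5mm/px
K,T=cam("top")
def proj(p):
    q=(p-T[:3,3])@T[:3,:3]; return np.stack([K[0,0]*q[:,0]/-q[:,2]+K[0,2],K[1,1]*-q[:,1]/-q[:,2]+K[1,2]],1)
E
```

```text
top wide 184 x range [-0.0641  0.0214  0.0624] y [-0.0281 -0.0007  0.028 ] mid
top narrow 184 x range [-0.054   0.0216  0.0535] y [-0.028  -0.0009  0.0283] mid
x+ 314 [0.062  0.0755 0.082 ]
x- 303 [-0.0834 -0.0773 -0.0623]
y+ 145 [0.1322 0.1379 0.1437]
y- 151 [-0.1437 -0.1375 -0.1316]
bench -0.0005
scene wide 132 x range [-0.0658  0.0318  0.0677] y [-0.0297  0.0045  0.0321] mid
scene narrow 153 x range [-0.0575  0.0166  0.0677] y [-0.0234  0.0042  0.0332] mid
x+ 248 [0.0639 0.0721 0.0821]
x- 337 [-0.0885 -0.0817 -0.0626]
y+ 79 [0.1353 0.1385 0.1474]
y- 74 [-0.1404 -0.1348 -0.1281]
bench 0.0017
```

```bash
cat > plan.py <<'E'
import sys; from h import *
# usage: plan.py x y z thetadeg [sym]
from scipy.spatial.transform import Rotation as R
def plan(x,y,z,th,sym=True):
    s=ctrl.read_state(); w,a,b,c=s["eef_rot"]; M=R.from_quat([a,b,c,w]).as_matrix()
    th0=np.arctan2(M[1,0],M[0,0]); d=M.T@(np.array([x,y,z])-s["position"])
    r=-(np.radians(th)-th0); per=np.pi if sym else 2*np.pi
    r=(r+per/2)%per-per/2
    q6=s["joints"][5]; q1=np.arctan2(y,x)
    q6t=q1+np.pi/2-(th0-r)
    n=int(np.ceil(max(np.linalg.norm(d)/.0625,abs(r)/.186)))
    print("t",round(s["time"],2),"pos",s["position"].round(4),"th0",round(np.degrees(th0),1),"gap_mm",round(s["finger_gap"]*88,1),"F",s["wrist_force"].round(1))
    print("shift",d.round(4),"roll",round(r,4),"rows>=",n,"q6 target(+-2pi)",round((q6t+np.pi)%(2*np.pi)-np.pi,2), "tilt",round(np.degrees(np.arccos(-M[2,2])),2))
if __name__=="__main__":
    a=sys.argv; plan(*map(float,a[1:5]),sym=not(len(a)>5))
E
python3 plan.py .4392 -.2617 .10 -8
python3 - <<'E'
import sys; sys.path.insert(0,'.')
from h import *
d=np.load("top0.npz")["d"];P=cloud("top",d); X,Y,Z=P[...,0],P[...,1],P[...,2]
for y0,y1 in((.15,.2),(.2,.25),(.25,.3),(.3,.36),(.36,.45)):
  for x0,x1 in((.6,.62),(.62,.64),(.64,.67)):
    m=(X>x0)&(X<x1)&(Y>y0)&(Y<y1); print(y0,x0,np.nanpercentile(Z[m],98).round(3),end=" | ")
m=(X>.40)&(X<.48)&(abs(Y+.2627)<.035)&(Z>.036); a=np.radians(-8); e=np.array([np.cos(a),np.sin(a)]); f=np.array([-e[1],e[0]])
for nm,c,ad in(("sw",(.4392,-.2617),-8),("sn",(.4392,.268),0)):
    a=np.radians(ad); e=np.array([np.cos(a),np.sin(a)]); f=np.array([-e[1],e[0]]); q=P[...,:2]-c
    m=(abs(q@e)<.07)&(abs(q@f)<.035)&(Z>.037); print(nm,np.percentile((q@e)[m],[1,50,99]).round(4),np.percentile((q@f)[m],[3,50,97]).round(4), rect(P[m]))
E
```

```text
t 0.1 pos [ 0.2645 -0.5383  0.2216] th0 26.2 gap_mm 87.8 F [-0.5 -0.4  0.3]
shift [ 0.2787 -0.1709  0.122 ] roll 0.5964 rows>= 6 q6 target(+-2pi) 1.17 tilt 0.1
0.15 0.6 0.033 | 0.15 0.62 0.073 | 0.15 0.64 0.099 | 0.2 0.6 0.01 | 0.2 0.62 0.029 | 0.2 0.64 0.109 | 0.25 0.6 0.034 | 0.25 0.62 0.022 | 0.25 0.64 0.086 | 0.3 0.6 0.012 | 0.3 0.62 0.042 | 0.3 0.64 0.088 | 0.36 0.6 0.037 | 0.36 0.62 0.057 | 0.36 0.64 0.078 | sw [-0.0492 -0.0135  0.0496] [-0.0167 -0.0014  0.0122] (array([ 0.439 , -0.2642]), array([0.0996, 0.0315]), -8.2)
sn [-0.0377 -0.0061  0.0383] [-0.0123  0.0009  0.0156] (array([0.4394, 0.2693]), array([0.0764, 0.0305]), -0.8)
```

Call:
drive_tool([
  [0.045,-0.028,0.01,0.1,1],
  [0.09,-0.056,0.03,0.2,1],
  [0.135,-0.085,0.05,0.3,1],
  [0.18,-0.115,0.07,0.4,1],
  [0.23,-0.145,0.1,0.5,1],
  [0.2777,-0.173,0.12,0.6,1],
  [0.2777,-0.173,0.12,0.6,1],
  [0.2777,-0.173,0.12,0.6,1],
], force=30)

```text
time: 1.1
position: [0.4372, -0.2605, 0.1019]
eef_rot: [-0.001, 0.997, -0.071, -0.001]
wrist_force: [-0.5, 0.1, 0.3]
finger_gap: 1.006
```

```bash
python3 plan.py .439 -.2635 .005 -8.1
```

```text
t 1.1 pos [ 0.4372 -0.2605  0.1019] th0 -8.1 gap_mm 88.5 F [-0.5  0.1  0.3]
shift [0.0023 0.0029 0.0969] roll -0.0002 rows>= 2 q6 target(+-2pi) 1.17 tilt 0.1
```

Call:
drive_tool([
  [0.002,0.003,0.04,0,1],
  [0.002,0.003,0.08,0,1],
  [0.002,0.003,0.097,0,1],
  [0.002,0.003,0.097,0,0.2],
  [0.002,0.003,0.097,0,-0.3],
  [0.002,0.003,0.097,0,-1],
  [0.002,0.003,0.097,0,-1],
  [0.002,0.003,0.097,0,-1],
  [0.002,0.003,0.097,0,-1],
], force=30)

```text
time: 2.22
position: [0.4387, -0.2636, 0.0051]
eef_rot: [-0.001, 0.997, -0.071, -0.001]
wrist_force: [1.0, 0.4, -0.1]
finger_gap: 0.355
```

```bash
python3 plan.py .439 -.2635 .005 -8.1;python3 plan.py .5079 .1053 .13 13.2
```

```text
t 2.23 pos [ 0.4387 -0.2636  0.0051] th0 -8.1 gap_mm 31.2 F [ 1.   0.4 -0.1]
shift [ 0.0003 -0.0001  0.0001] roll -0.0001 rows>= 1 q6 target(+-2pi) 1.17 tilt 0.09
t 2.23 pos [ 0.4387 -0.2636  0.0051] th0 -8.1 gap_mm 31.2 F [ 1.   0.4 -0.1]
shift [ 0.0163 -0.375  -0.1246] roll -0.3718 rows>= 7 q6 target(+-2pi) 1.54 tilt 0.09
```

Call:
drive_tool([
  [0,0,-0.05,0,-1],
  [0,-0.01,-0.1,0,-1],
  [0.002,-0.06,-0.125,-0.06,-1],
  [0.005,-0.12,-0.125,-0.12,-1],
  [0.007,-0.18,-0.125,-0.18,-1],
  [0.01,-0.24,-0.125,-0.25,-1],
  [0.013,-0.3,-0.125,-0.31,-1],
  [0.015,-0.34,-0.125,-0.35,-1],
  [0.0163,-0.375,-0.125,-0.372,-1],
  [0.0163,-0.375,-0.125,-0.372,-1],
])

```text
time: 3.48
position: [0.5076, 0.1073, 0.1298]
eef_rot: [-0.001, 0.993, 0.117, -0.001]
wrist_force: [-0.6, 0.4, -1.0]
finger_gap: 0.342
```

Call:
drive_tool([
  [0,0,0.03,0,-1],
  [0,0,0.05,0,-1],
  [0,0,0.05,0,-1],
])

```text
time: 3.85
position: [0.5061, 0.1063, 0.0775]
eef_rot: [-0.001, 0.993, 0.116, -0.003]
wrist_force: [0.6, 0.2, 0.1]
finger_gap: 0.338
```

```bash
cat > look.py <<'E'
import sys; from h import *
tag=sys.argv[1]; r0,r1,c0,c1=map(int,sys.argv[2:6])
for n in("top","scene"):
    im,d=ctrl.grab_frame(n); np.savez(f"{tag}_{n}.npz",im=im,d=d)
    if n=="top": o=im[r0:r1,c0:c1]
    else: o=im[165:285,235:455] if len(sys.argv)<10 else im[int(sys.argv[6]):int(sys.argv[7]),int(sys.argv[8]):int(sys.argv[9])]
    f=min(800/o.shape[1],600/o.shape[0]); cv2.imwrite(f"pics/{tag}_{n}.png",cv2.resize(o,None,fx=f,fy=f,interpolation=cv2.INTER_CUBIC))
E
python3 look.py a1 140 250 210 350; python3 plan.py .5079 .1053 .021 13.2
```

```text
t 3.95 pos [0.5076 0.1068 0.0803] th0 13.4 gap_mm 30.0 F [ 0.2 -0.1 -0.9]
shift [0.0001 0.0016 0.0593] roll 0.0029 rows>= 1 q6 target(+-2pi) 1.54 tilt 0.14
```

View pics/a1_top.png

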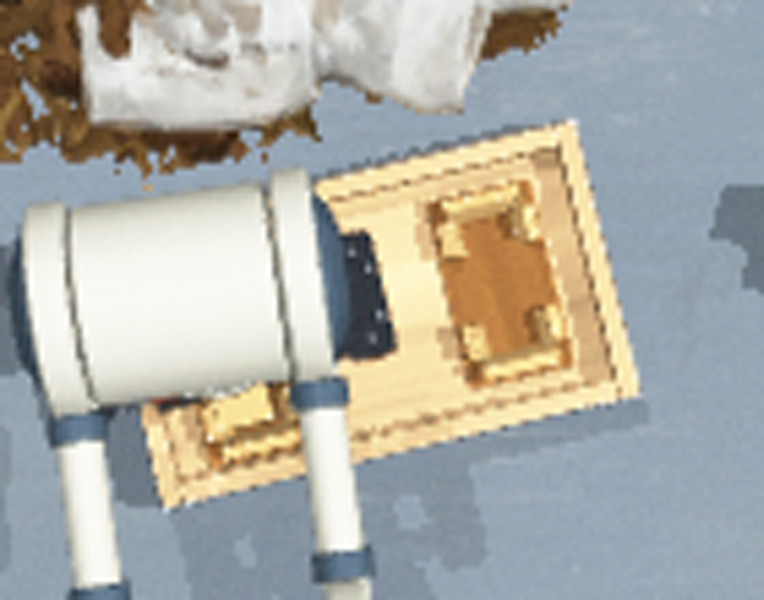

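View pics/a1_scene.png

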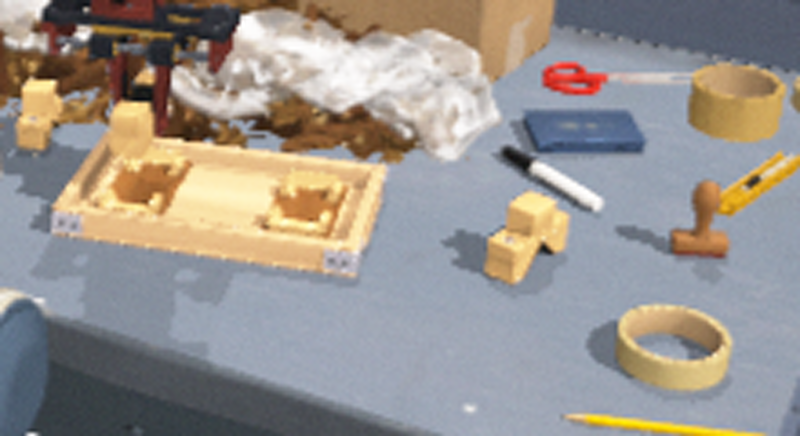

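```bash
cat > held.py <<'E'
import sys; from h import *
tag,cx,cy,th,z0,z1,L=sys.argv[1],*map(float,sys.argv[2:8])
a=np.radians(th); e=np.array([np.cos(a),np.sin(a)]); f=np.array([-e[1],e[0]])
for n in("top","scene"):
    d=np.load(f"{tag}_{n}.npz")["d"]; P=cloud(n,d); q=P[...,:2]-np.array([cx,cy]); u,v,Z=q@e,q@f,P[...,2]
    m=(abs(u)<L/2+.02)&(abs(v)<.03)&(Z>z0)&(Z<z1)
    if m.sum()<5: print(n,"few",m.sum()); continue
    print(n,m.sum(),"u",np.percentile(u[m],[1,50,99]).round(4),"v",np.percentile(v[m],[3,50,97]).round(4),"z",np.percentile(Z[m],[5,50,95]).round(4))
    mm=m&(u<-.02)
    if mm.sum()>5: print("  near end u",np.percentile(u[mm],[1,50]).round(4),"v",np.percentile(v[mm],[3,50,97]).round(4),"z",np.percentile(Z[mm],[50,95]).round(4))
E
python3 held.py a1 .5076 .1068 13.4 .105 .13 .1
```

```text
top 63 u [-0.0503 -0.0414 -0.0322] v [-0.0144 -0.0015  0.0138] z [0.1103 0.1148 0.1185]
  near end u [-0.0503 -0.0414] v [-0.0144 -0.0015  0.0138] z [0.1148 0.1185]
scene 173 u [-0.0531 -0.0132  0.0446] v [-0.0217  0.0044  0.0245] z [0.1066 0.1166 0.1276]
  near end u [-0.0546 -0.0448] v [-0.0121  0.0013  0.0175] z [0.1163 0.1206]
```

Call:
drive_tool([
  [0,0.0015,0.02,0.003,-1],
  [0,0.0015,0.04,0.003,-1],
  [0,0.0015,0.05,0.003,-1],
  [0,0.0015,0.055,0.003,-1],
  [0,0.0015,0.058,0.003,-1],
  [0,0.0015,0.059,0.003,-1],
  [0,0.0015,0.059,0.003,-1],
])

```text
time: 4.82
position: [0.5075, 0.1052, 0.0227]
eef_rot: [-0.001, 0.993, 0.115, -0.001]
wrist_force: [-6.9, -1.7, 5.6]
finger_gap: 0.34
```

```bash
python3 plan.py .5079 .1053 .021 13.2
```

```text
t 4.83 pos [0.5075 0.1052 0.0227] th0 13.2 gap_mm 29.9 F [-6.9 -1.7  5.6]
shift [0.0005 0.     0.0017] roll 0.0 rows>= 1 q6 target(+-2pi) 1.54 tilt 0.16
```

Call:
drive_tool([
  [-0.002,0,0.0,0,-1],
  [-0.002,0,0.001,0,-1],
  [-0.002,0,0.002,0,-1],
  [-0.002,0,0.002,0,-1],
])

```text
time: 5.32
position: [0.5061, 0.1049, 0.0219]
eef_rot: [-0.001, 0.993, 0.115, -0.001]
wrist_force: [-0.8, 0.1, 5.3]
finger_gap: 0.344
```

Call:
drive_tool([
  [0,0,0,0,0.1],
  [0,0,0,0,0.1],
  [0,0,0,0,0.1],
  [0,0,-0.05,0,0.1],
  [0,0,-0.1,0,0.1],
  [0,0,-0.13,0,0.5],
  [0,0,-0.13,0,1],
])

```text
time: 6.2
position: [0.5077, 0.105, 0.1549]
eef_rot: [-0.001, 0.993, 0.115, 0.002]
wrist_force: [0.2, 0.5, -1.4]
finger_gap: 0.736
```

```bash
python3 plan.py .4394 .2693 .10 -0.5
```

```text
t 6.2 pos [0.5077 0.105  0.1549] th0 13.2 gap_mm 64.7 F [ 0.2  0.5 -1.4]
shift [-0.0292 -0.1755  0.0549] roll 0.2393 rows>= 3 q6 target(+-2pi) 2.13 tilt 0.27
```

Call:
drive_tool([
  [-0.01,-0.06,0.0,0.12,1],
  [-0.02,-0.12,0.02,0.24,1],
  [-0.029,-0.1755,0.055,0.239,1],
  [-0.029,-0.1755,0.055,0.239,1],
  [-0.029,-0.1755,0.055,0.239,1],
])

```text
time: 6.82
position: [0.439, 0.2688, 0.0984]
eef_rot: [-0.0, 1.0, -0.004, 0.001]
wrist_force: [0.5, -1.2, 0.1]
finger_gap: 1.0
```

```bash
python3 plan.py .4394 .2693 .005 -0.5; python3 look.py a2 140 250 210 350;python3 held.py a2 .5079 .1053 13.2 .045 .08 .1
```

```text
t 6.83 pos [0.439  0.2688 0.0984] th0 -0.4 gap_mm 88.0 F [ 0.5 -1.2  0.1]
shift [ 0.0002 -0.0004  0.0934] roll 0.0012 rows>= 2 q6 target(+-2pi) 2.13 tilt 0.13
top 268 u [-0.0505  0.0023  0.0476] v [-0.0147 -0.0003  0.0136] z [0.0472 0.0582 0.0637]
  near end u [-0.051  -0.0355] v [-0.0145 -0.0005  0.0133] z [0.0592 0.0641]
scene 171 u [-0.0552  0.0061  0.0457] v [-0.0117  0.0013  0.0173] z [0.0469 0.0579 0.0631]
  near end u [-0.0563 -0.0467] v [-0.0116  0.001   0.0174] z [0.0592 0.063 ]
```

View pics/a2_top.png

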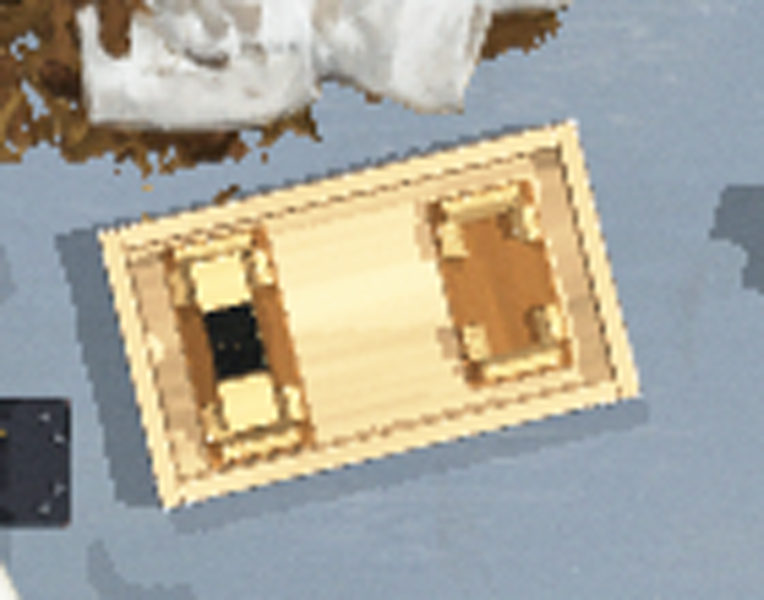

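Call:
drive_tool([
  [0,0,0.04,0,1],
  [0,0,0.08,0,1],
  [0,0,0.0935,0,1],
  [0,0,0.0935,0,0.2],
  [0,0,0.0935,0,-0.3],
  [0,0,0.0935,0,-1],
  [0,0,0.0935,0,-1],
  [0,0,0.0935,0,-1],
  [0,0,0.0935,0,-1],
])

```text
time: 8.05
position: [0.4408, 0.2687, 0.0068]
eef_rot: [-0.001, 1.0, -0.005, 0.003]
wrist_force: [0.9, 2.1, 0.4]
finger_gap: 0.352
```

```bash
python3 plan.py .5430 -.0508 .13 13.2
```

```text
t 8.05 pos [0.4408 0.2687 0.0068] th0 -0.5 gap_mm 31.0 F [0.9 2.1 0.4]
shift [ 0.1059  0.3182 -0.1233] roll -0.2399 rows>= 6 q6 target(+-2pi) 1.25 tilt 0.31
```

Call:
drive_tool([
  [0,0,-0.05,0,-1],
  [0,0.01,-0.1,0,-1],
  [0.02,0.06,-0.125,-0.04,-1],
  [0.04,0.115,-0.125,-0.09,-1],
  [0.06,0.17,-0.125,-0.13,-1],
  [0.075,0.225,-0.125,-0.17,-1],
  [0.09,0.28,-0.125,-0.21,-1],
  [0.106,0.318,-0.125,-0.24,-1],
  [0.106,0.318,-0.125,-0.24,-1],
  [0.106,0.318,-0.125,-0.24,-1],
])

```text
time: 9.3
position: [0.5428, -0.05, 0.1313]
eef_rot: [-0.001, 0.993, 0.115, 0.002]
wrist_force: [0.4, 1.6, -0.4]
finger_gap: 0.339
```

```bash
python3 plan.py .5430 -.0508 .075 13.2; python3 look.py a3 140 250 210 350;python3 held.py a3 .5430 -.0508 13.2 .145 .19 .08
```

```text
t 9.3 pos [ 0.5428 -0.05    0.1313] th0 13.2 gap_mm 29.8 F [ 0.4  1.6 -0.4]
shift [-0.0002  0.0009  0.0563] roll -0.0003 rows>= 1 q6 target(+-2pi) 1.25 tilt 0.28
top 40 u [-0.0416 -0.037  -0.0287] v [-0.0116  0.0035  0.015 ] z [0.157  0.1667 0.1703]
  near end u [-0.0416 -0.037 ] v [-0.0116  0.0035  0.015 ] z [0.1667 0.1703]
scene 234 u [-0.0452 -0.0129  0.0333] v [-0.0198  0.0036  0.0274] z [0.1476 0.1671 0.1854]
  near end u [-0.0462 -0.0393] v [-0.0094  0.0035  0.0176] z [0.1617 0.1704]
```

Call:
drive_tool([
  [0.001,0.001,0.04,0,-1],
  [0.001,0.001,0.07,0,-1],
  [0.001,0.001,0.09,0,-1],
  [0.001,0.001,0.1,0,-1],
  [0.001,0.001,0.106,0,-1],
  [0.001,0.001,0.109,0,-1],
  [0.001,0.001,0.109,0,-1],
])

```text
time: 10.28
position: [0.5452, -0.0499, 0.024]
eef_rot: [-0.001, 0.993, 0.116, 0.003]
wrist_force: [-0.5, 1.5, 3.0]
finger_gap: 0.338
```

```bash
python3 plan.py .5435 -.0508 .022 13.2
```

```text
t 10.28 pos [ 0.5452 -0.0499  0.024 ] th0 13.3 gap_mm 29.7 F [-0.5  1.5  3. ]
shift [-0.0019  0.0004  0.002 ] roll 0.0012 rows>= 1 q6 target(+-2pi) 1.25 tilt 0.4
```

Call:
drive_tool([
  [0,0,0.001,0,-1],
  [0,0,0.0015,0,-1],
  [0,0,0.0015,0,-1],
])

```text
time: 10.65
position: [0.5457, -0.0501, 0.024]
eef_rot: [-0.0, 0.993, 0.116, 0.004]
wrist_force: [-2.3, 1.3, 7.2]
finger_gap: 0.339
```

Call:
drive_tool([
  [-0.001,0,0,0,-1],
  [-0.001,0,0,0,0.1],
  [-0.001,0,0,0,0.1],
  [-0.001,0,0,0,0.1],
  [0,0,-0.05,0,0.1],
  [0,0,-0.1,0,0.1],
  [0,0,-0.15,0,0.5],
  [0,0,-0.17,0,1],
  [0,0,-0.17,0,1],
])

```text
time: 11.78
position: [0.5449, -0.0505, 0.1947]
eef_rot: [-0.0, 0.993, 0.115, 0.005]
wrist_force: [1.0, 0.6, -0.7]
finger_gap: 0.849
```

```bash
python3 plan.py .5205 .4045 .15 0 nosym
```

```text
t 11.78 pos [ 0.5449 -0.0505  0.1947] th0 13.3 gap_mm 74.7 F [ 1.   0.6 -0.7]
shift [ 0.0802 -0.4485  0.0451] roll 0.2315 rows>= 8 q6 target(+-2pi) 2.23 tilt 0.58
```

Call:
drive_tool([
  [0.01,-0.055,0.0,0.03,1],
  [0.02,-0.11,0.0,0.06,1],
  [0.03,-0.17,0.0,0.09,1],
  [0.04,-0.23,0.0,0.12,1],
  [0.05,-0.29,0.0,0.15,1],
  [0.06,-0.35,0.01,0.18,1],
  [0.07,-0.4,0.02,0.21,1],
  [0.08,-0.4485,0.045,0.2315,1],
  [0.08,-0.4485,0.045,0.2315,1],
  [0.08,-0.4485,0.045,0.2315,1],
])

```text
time: 13.02
position: [0.5197, 0.4036, 0.1475]
eef_rot: [0.001, 1.0, 0.0, 0.003]
wrist_force: [0.3, -0.5, 0.8]
finger_gap: 1.002
```

```bash
python3 plan.py .5205 .4045 .004 0 nosym; python3 look.py a4 140 250 210 350;python3 held.py a4 .5079 .1053 13.2 .045 .08 .1;python3 held.py a4 .5443 -.0505 13.2 .045 .08 .08
```

```text
t 13.03 pos [0.5197 0.4036 0.1475] th0 0.0 gap_mm 88.1 F [ 0.3 -0.5  0.8]
shift [-0.0002 -0.0011  0.1435] roll 0.0004 rows>= 3 q6 target(+-2pi) 2.23 tilt 0.4
top 271 u [-0.0504 -0.0048  0.0482] v [-0.0146 -0.0003  0.0135] z [0.0475 0.0581 0.0638]
  near end u [-0.0509 -0.0359] v [-0.0148 -0.0007  0.0133] z [0.0596 0.0638]
scene 174 u [-0.0551  0.0041  0.0474] v [-0.0116  0.0013  0.0172] z [0.0462 0.0584 0.0637]
  near end u [-0.0552 -0.0466] v [-0.012   0.0015  0.017 ] z [0.0591 0.0636]
top 241 u [-0.0402 -0.0001  0.0378] v [-0.0142  0.0004  0.0143] z [0.0483 0.0579 0.0642]
  near end u [-0.0406 -0.0307] v [-0.0142  0.0001  0.0145] z [0.0596 0.0649]
scene 147 u [-0.0442 -0.0151  0.0382] v [-0.0112  0.0017  0.0183] z [0.0485 0.0595 0.0635]
  near end u [-0.0447 -0.0388] v [-0.0111  0.0017  0.0184] z [0.0586 0.0631]
```

View pics/a4_top.png

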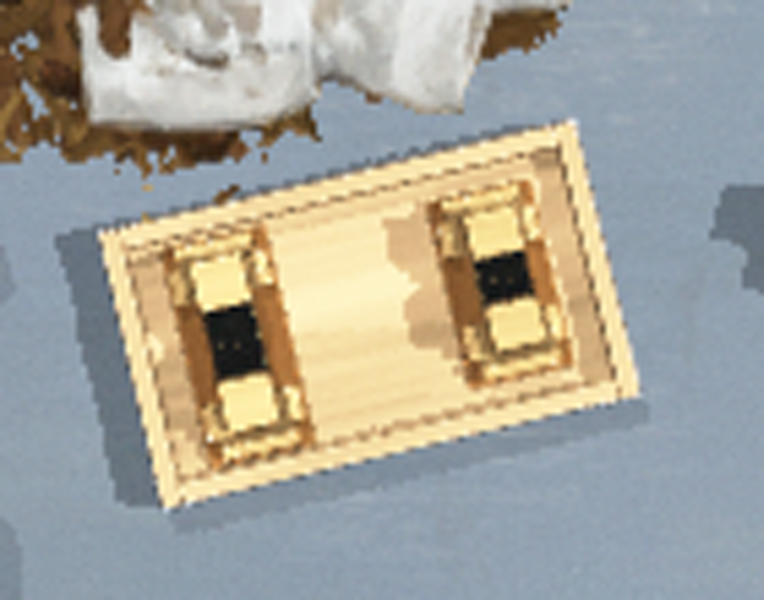

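Call:
drive_tool([
  [0,-0.001,0.05,0,1],
  [0,-0.001,0.1,0,1],
  [0,-0.001,0.135,0,1],
  [0,-0.001,0.143,0,1],
  [0,-0.001,0.143,0,0.3],
  [0,-0.001,0.143,0,-0.1],
  [0,-0.001,0.143,0,-1],
  [0,-0.001,0.143,0,-1],
  [0,-0.001,0.143,0,-1],
], force=55)

```text
time: 14.25
position: [0.5222, 0.4047, 0.0074]
eef_rot: [-0.001, 1.0, -0.001, 0.005]
wrist_force: [-0.3, 4.3, 1.8]
finger_gap: 0.473
```

Call:
drive_tool([
  [0,0,-0.03,0,-1],
  [0,0,-0.08,0,-1],
  [0,0,-0.13,0,-1],
  [0,0,-0.15,0,-1],
  [0,0,-0.15,0,-1],
])

```text
time: 14.88
position: [0.5209, 0.4047, 0.1575]
eef_rot: [-0.001, 1.0, -0.0, 0.006]
wrist_force: [-0.6, -0.3, -6.1]
finger_gap: 0.455
```

```bash
python3 plan.py .5251 .0272 .15 103.2 nosym; python3 look.py a5 140 250 110 250 130 260 120 320
```

```text
t 14.88 pos [0.5209 0.4047 0.1575] th0 -0.1 gap_mm 40.1 F [-0.6 -0.3 -6.1]
shift [0.0045 0.3775 0.0067] roll -1.8022 rows>= 10 q6 target(+-2pi) -0.18 tilt 0.66
```

View pics/a5_top.png

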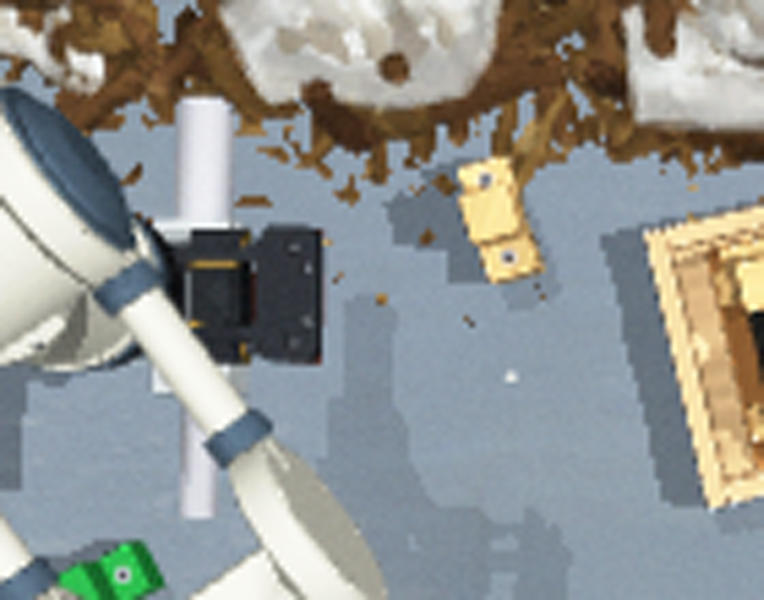

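View pics/a5_scene.png

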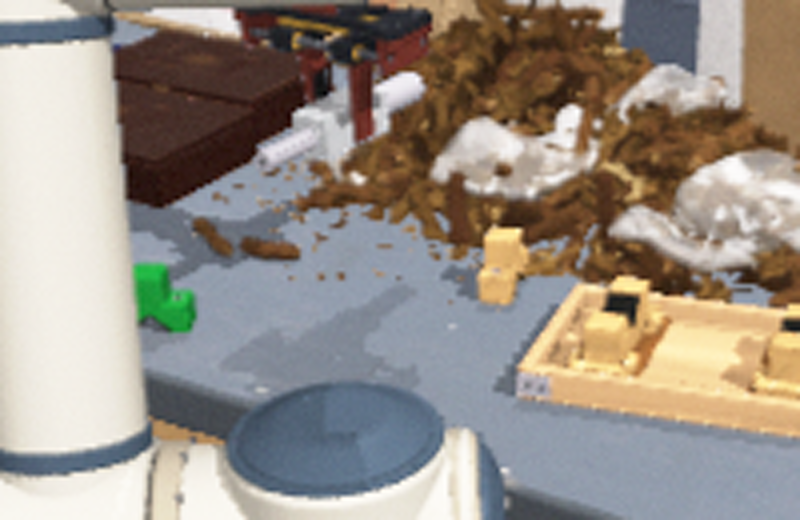

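```bash
cat > sh.py <<'E'
import sys; from h import *
tag,cx,cy,th,zlo,zhi=sys.argv[1],*map(float,sys.argv[2:7])
a=np.radians(th); e=np.array([np.cos(a),np.sin(a)]); f=np.array([-e[1],e[0]])
for n in("top","scene"):
    d=np.load(f"{tag}_{n}.npz")["d"]; P=cloud(n,d); q=P[...,:2]-np.array([cx,cy]); u,v,Z=q@e,q@f,P[...,2]
    M=(abs(v)<.03)&(Z>zlo)&(Z<zhi)
    for lo,hi in((-.13,-.08),(-.08,-.05),(.05,.08),(.08,.13)):
        m=M&(u>lo)&(u<hi)
        if m.sum()>8: print(n,lo,m.sum(),"u",np.percentile(u[m],[1,99]).round(4),"v",np.percentile(v[m],[5,50,95]).round(4),"z",np.percentile(Z[m],[25,50,75,95]).round(4))
E
python3 sh.py a5 .5209 .4047 0 .14 .21
```

```text
top -0.13 76 u [-0.1103 -0.0817] v [-0.0096 -0.0026  0.0064] z [0.1744 0.1766 0.1787 0.1812]
top -0.08 35 u [-0.0789 -0.054 ] v [-0.0056  0.0026  0.0081] z [0.1755 0.1774 0.1791 0.1815]
top 0.05 114 u [0.0501 0.0788] v [-0.0152 -0.005   0.0105] z [0.1777 0.181  0.1833 0.1855]
top 0.08 107 u [0.0806 0.1077] v [-0.0152 -0.0047  0.0109] z [0.1779 0.1807 0.1837 0.1866]
scene -0.13 55 u [-0.1177 -0.0803] v [-0.0076 -0.0017  0.0068] z [0.1676 0.1715 0.1753 0.1785]
scene -0.08 53 u [-0.0777 -0.0501] v [-0.0163 -0.004   0.0083] z [0.1685 0.1748 0.1787 0.186 ]
scene 0.05 41 u [0.0506 0.0789] v [-0.0128 -0.0092  0.0026] z [0.1689 0.1773 0.1822 0.1857]
scene 0.08 34 u [0.0806 0.106 ] v [-0.0126 -0.0067  0.0064] z [0.1696 0.1767 0.1812 0.1839]
```

Call:
drive_tool([
  [0,0.03,0.0,-0.18,-1],
  [0,0.07,0.0,-0.36,-1],
  [0.001,0.11,0,-0.54,-1],
  [0.0015,0.15,0,-0.72,-1],
  [0.002,0.19,0,-0.9,-1],
  [0.0025,0.23,0,-1.08,-1],
  [0.003,0.27,0,-1.26,-1],
  [0.004,0.31,0,-1.44,-1],
  [0.0045,0.345,0,-1.62,-1],
  [0.0045,0.3775,0,-1.8022,-1],
])

```text
time: 16.23
position: [0.5225, 0.0251, 0.1508]
eef_rot: [0.001, 0.619, 0.785, -0.0]
wrist_force: [0.5, -0.5, -5.5]
finger_gap: 0.451
```

```bash
python3 plan.py .5251 .0272 .095 103.2 nosym
```

```text
t 16.23 pos [0.5225 0.0251 0.1508] th0 103.5 gap_mm 39.7 F [ 0.5 -0.5 -5.5]
shift [0.0016 0.003  0.0558] roll 0.0055 rows>= 1 q6 target(+-2pi) -0.18 tilt 0.1
```

Call:
drive_tool([
  [0.0016,0.003,0.0,0.0055,-1],
  [0.0016,0.003,0.03,0.0055,-1],
  [0.0016,0.003,0.055,0.0055,-1],
  [0.0016,0.003,0.055,0.0055,-1],
  [0.0016,0.003,0.055,0.0055,-1],
])

```text
time: 16.85
position: [0.5251, 0.0278, 0.0958]
eef_rot: [0.001, 0.621, 0.784, -0.0]
wrist_force: [-0.1, 0.1, -5.6]
finger_gap: 0.453
```

```bash
python3 plan.py .5251 .0272 .048 103.2 nosym;  python3 look.py a6 140 250 210 350; python3 sh.py a6 .5251 .0272 103.2 .10 .16
```

```text
t 16.85 pos [0.5251 0.0278 0.0958] th0 103.2 gap_mm 39.8 F [-0.1  0.1 -5.6]
shift [-0.0005 -0.0001  0.0478] roll -0.0001 rows>= 1 q6 target(+-2pi) -0.18 tilt 0.07
top -0.13 31 u [-0.1099 -0.0964] v [-0.0074  0.0022  0.0094] z [0.1154 0.1167 0.1184 0.1212]
top 0.08 71 u [0.0864 0.1093] v [-0.0126  0.0007  0.0134] z [0.116  0.1187 0.121  0.1243]
scene -0.13 52 u [-0.1068 -0.0802] v [-0.0007  0.0074  0.0131] z [0.1103 0.1149 0.1191 0.1223]
scene -0.08 49 u [-0.0794 -0.0514] v [-0.0009  0.0084  0.0142] z [0.1103 0.1157 0.1181 0.1224]
scene 0.05 67 u [0.0525 0.0788] v [-0.0014  0.0123  0.0178] z [0.1102 0.1175 0.1226 0.125 ]
scene 0.08 74 u [0.0814 0.1117] v [-0.0004  0.0109  0.0168] z [0.1097 0.1157 0.1216 0.1246]
```

View pics/a6_top.png

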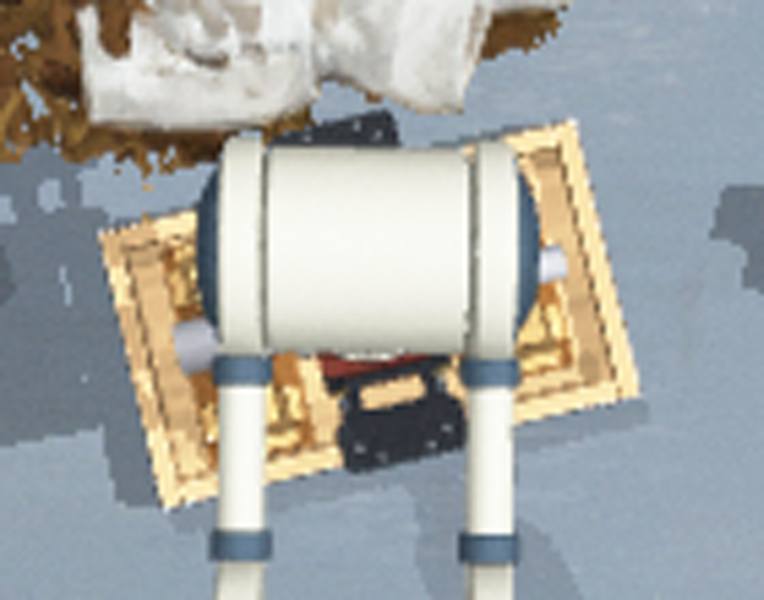

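Run:
```python
from h import *
P=cloud("top",np.load("top0.npz")["d"]); X,Y,Z=P[...,0],P[...,1],P[...,2]
for x0 in(.6,.61,.62,.63,.64,.66):
    m=(X>x0)&(X<x0+.015)&(Y>-.03)&(Y<.12); print(x0,np.nanpercentile(Z[m],[50,99]).round(3))
```

```text
0.6 [0.009 0.034]
0.61 [0.001 0.035]
0.62 [0.001 0.06 ]
0.63 [0.006 0.097]
0.64 [0.056 0.103]
0.66 [0.088 0.103]
```

Call:
drive_tool([
  [0,0,0.02,0,-1],
  [0,0,0.035,0,-1],
  [0,0,0.042,0,-1],
  [0,0,0.046,0,-1],
  [0,0,0.048,0,-1],
  [0,0,0.048,0,-1],
])

```text
time: 17.7
position: [0.5261, 0.0275, 0.0495]
eef_rot: [0.002, 0.621, 0.784, 0.001]
wrist_force: [-0.3, -0.1, -6.2]
finger_gap: 0.45
```

Call:
drive_tool([
  [0,0,0.002,0,-1],
  [0,0,0.003,0,-1],
  [0,0,0.003,0,-1],
  [0,0,0.003,0,-1],
])

```text
time: 18.2
position: [0.5267, 0.0273, 0.0485]
eef_rot: [0.003, 0.621, 0.784, 0.001]
wrist_force: [-5.1, -2.2, 5.4]
finger_gap: 0.453
```

Call:
drive_tool([
  [0,-0.0015,0,0,-1],
  [0,-0.0015,0.001,0,-1],
  [0,-0.0015,0.001,0,-1],
])

```text
time: 18.58
position: [0.526, 0.0271, 0.0482]
eef_rot: [0.003, 0.621, 0.784, 0.002]
wrist_force: [0.7, -0.6, 0.2]
finger_gap: 0.454
```

Call:
drive_tool([
  [0,0,0,0,0.2],
  [0,0,0,0,0.5],
  [0,0,0,0,0.5],
  [0,0,0,0,0.5],
  [0,0,-0.05,0,0.5],
  [0,0,-0.1,0,0.5],
  [0,0,-0.14,0,1],
  [0,0,-0.14,0,1],
])

```text
time: 19.58
position: [0.5265, 0.0272, 0.1927]
eef_rot: [0.006, 0.621, 0.784, 0.004]
wrist_force: [0.3, -0.3, -0.4]
finger_gap: 0.934
```

```bash
python3 plan.py .5805 -.2555 .13 -14.3
```

```text
t 19.57 pos [0.5265 0.0272 0.1927] th0 103.2 gap_mm 82.2 F [ 0.3 -0.3 -0.4]
shift [-0.2872 -0.0129  0.0638] roll -1.091 rows>= 6 q6 target(+-2pi) -1.74 tilt 0.88
```

Call:
drive_tool([
  [-0.045,-0.002,0.0,-0.18,1],
  [-0.09,-0.004,0.0,-0.36,1],
  [-0.14,-0.006,0,-0.54,1],
  [-0.19,-0.008,0.01,-0.72,1],
  [-0.24,-0.01,0.03,-0.9,1],
  [-0.2872,-0.0129,0.063,-1.09,1],
  [-0.2872,-0.0129,0.063,-1.091,1],
  [-0.2872,-0.0129,0.063,-1.091,1],
])

```text
time: 20.58
position: [0.5801, -0.2548, 0.1298]
eef_rot: [0.007, 0.125, 0.992, 0.001]
wrist_force: [-0.4, 0.2, 1.0]
finger_gap: 1.001
```

```bash
python3 plan.py .5805 -.2555 .036 -14.3;  python3 look.py a7 140 250 210 350; python3 sh.py a7 .5251 .0272 103.2 .055 .09;python3 held.py a7 .5079 .1053 13.2 .045 .064 .1;python3 held.py a7 .5443 -.0505 13.2 .045 .064 .08
```

```text
t 20.57 pos [ 0.5801 -0.2548  0.1298] th0 165.6 gap_mm 88.1 F [-0.4  0.2  1. ]
shift [ 0.0007 -0.0009  0.0938] roll -0.0021 rows>= 2 q6 target(+-2pi) -1.74 tilt 0.79
top -0.13 122 u [-0.1102 -0.0801] v [-0.0258  0.0006  0.025 ] z [0.0593 0.0624 0.0666 0.0707]
top -0.08 118 u [-0.0796 -0.0509] v [-0.025   0.0004  0.026 ] z [0.0593 0.0617 0.067  0.0709]
top 0.05 127 u [0.0508 0.0797] v [-0.0257  0.0001  0.025 ] z [0.0633 0.0692 0.0732 0.0759]
top 0.08 122 u [0.0804 0.1079] v [-0.0256  0.0013  0.0254] z [0.0617 0.0691 0.073  0.0767]
scene -0.13 61 u [-0.1077 -0.0804] v [-0.0224  0.0072  0.0214] z [0.0611 0.0633 0.0691 0.0722]
scene -0.08 63 u [-0.0797 -0.0507] v [-0.0251  0.0072  0.0238] z [0.0615 0.0646 0.069  0.0716]
scene 0.05 67 u [0.051  0.0799] v [-0.0013  0.0109  0.0199] z [0.0627 0.0695 0.074  0.0784]
scene 0.08 69 u [0.0822 0.1122] v [0.0003 0.0127 0.0244] z [0.0626 0.0695 0.0738 0.0768]
top 214 u [-0.0506 -0.0149  0.0483] v [-0.015  -0.0002  0.0138] z [0.0529 0.0587 0.0634]
  near end u [-0.0509 -0.0364] v [-0.0147 -0.      0.0136] z [0.0588 0.0632]
scene 132 u [-0.0559 -0.0313  0.0468] v [-0.025   0.0005  0.0241] z [0.0478 0.0601 0.063 ]
  near end u [-0.0561 -0.0476] v [-0.0111  0.0008  0.0164] z [0.0594 0.0626]
top 203 u [-0.0404 -0.0083  0.0379] v [-0.0198  0.      0.0172] z [0.0544 0.0593 0.0631]
  near end u [-0.0406 -0.0307] v [-0.0142 -0.0004  0.0146] z [0.0586 0.0621]
scene 127 u [-0.0442 -0.0222  0.0396] v [-0.0255  0.0009  0.0228] z [0.0477 0.06   0.0633]
  near end u [-0.0447 -0.0383] v [-0.0109  0.0037  0.0178] z [0.0582 0.0631]
```

View pics/a7_top.png

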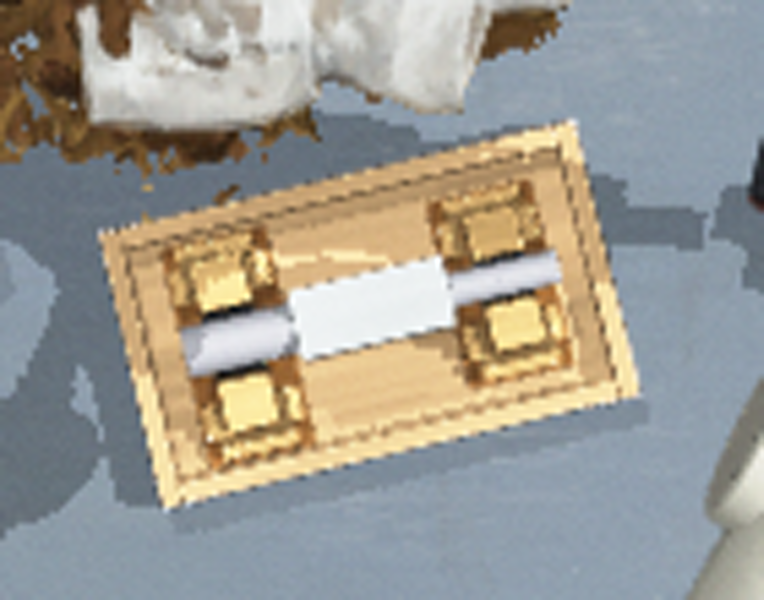

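View pics/a7_scene.png

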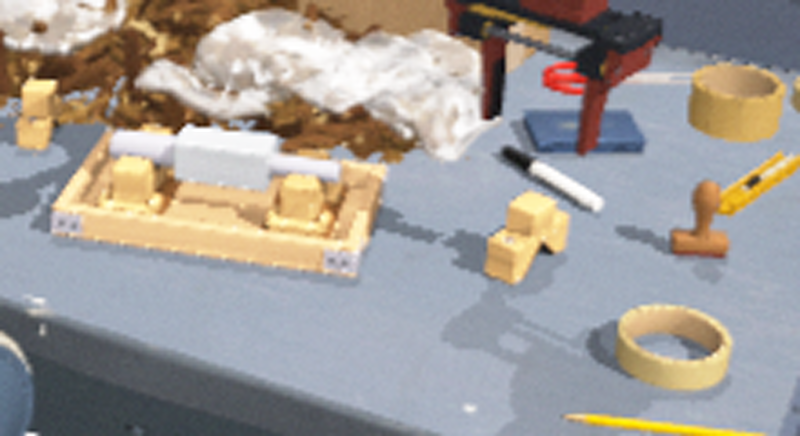

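Call:
drive_tool([
  [0,-0.001,0.04,0,1],
  [0,-0.001,0.08,0,1],
  [0,-0.001,0.092,0,1],
  [0,-0.001,0.092,0,0.2],
  [0,-0.001,0.092,0,-0.3],
  [0,-0.001,0.092,0,-1],
  [0,-0.001,0.092,0,-1],
  [0,-0.001,0.092,0,-1],
  [0,-0.001,0.092,0,-1],
], force=30)

```text
time: 21.8
position: [0.5822, -0.2555, 0.0399]
eef_rot: [0.008, 0.125, 0.992, 0.0]
wrist_force: [-0.2, -1.2, 0.5]
finger_gap: 0.358
```

```bash
python3 plan.py .5067 .1050 .18 13.2
```

```text
t 21.8 pos [ 0.5822 -0.2555  0.0399] th0 165.7 gap_mm 31.5 F [-0.2 -1.2  0.5]
shift [ 0.1599  0.3311 -0.1418] roll -0.4801 rows>= 7 q6 target(+-2pi) -1.6 tilt 0.96
```

Call:
drive_tool([
  [0,0,-0.05,0,-1],
  [0.0,0.0,-0.1,0,-1],
  [0.03,0.055,-0.14,-0.08,-1],
  [0.055,0.11,-0.14,-0.16,-1],
  [0.08,0.165,-0.14,-0.24,-1],
  [0.105,0.22,-0.14,-0.32,-1],
  [0.13,0.27,-0.14,-0.4,-1],
  [0.15,0.31,-0.14,-0.46,-1],
  [0.16,0.331,-0.14,-0.48,-1],
  [0.16,0.331,-0.14,-0.48,-1],
])

```text
time: 23.05
position: [0.5061, 0.1063, 0.178]
eef_rot: [0.008, -0.116, 0.993, -0.002]
wrist_force: [0.2, 0.1, -0.5]
finger_gap: 0.337
```

Call:
drive_tool([
  [0,0,0.02,0,-1],
  [0,0,0.04,0,-1],
  [0,0,0.04,0,-1],
])

```text
time: 23.42
position: [0.5053, 0.1052, 0.1343]
eef_rot: [0.005, -0.116, 0.993, -0.002]
wrist_force: [-0.2, -0.8, -0.5]
finger_gap: 0.338
```

```bash
python3 plan.py .5067 .1050 .100 13.2;  python3 look.py a8 140 250 210 350; python3 held.py a8 .5067 .1050 13.2 .115 .14 .09
```

```text
t 23.43 pos [0.5053 0.1052 0.1343] th0 -166.7 gap_mm 29.8 F [-0.2 -0.8 -0.5]
shift [-0.0009 -0.0004  0.0343] roll 0.0013 rows>= 1 q6 target(+-2pi) -1.6 tilt 0.61
top 42 u [-0.0466 -0.0411 -0.035 ] v [-0.0142  0.0004  0.0134] z [0.1217 0.1289 0.134 ]
  near end u [-0.0466 -0.0411] v [-0.0142  0.0004  0.0134] z [0.1289 0.134 ]
scene 118 u [-0.051  -0.0362  0.0377] v [-0.0117 -0.0015  0.0174] z [0.1171 0.1305 0.138 ]
  near end u [-0.0513 -0.0432] v [-0.0116  0.0005  0.0161] z [0.1296 0.1352]
```

View pics/a8_scene.png

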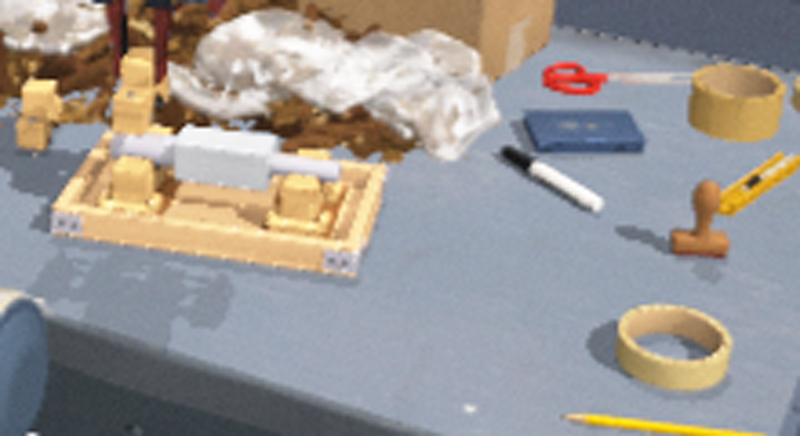

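View pics/a8_top.png

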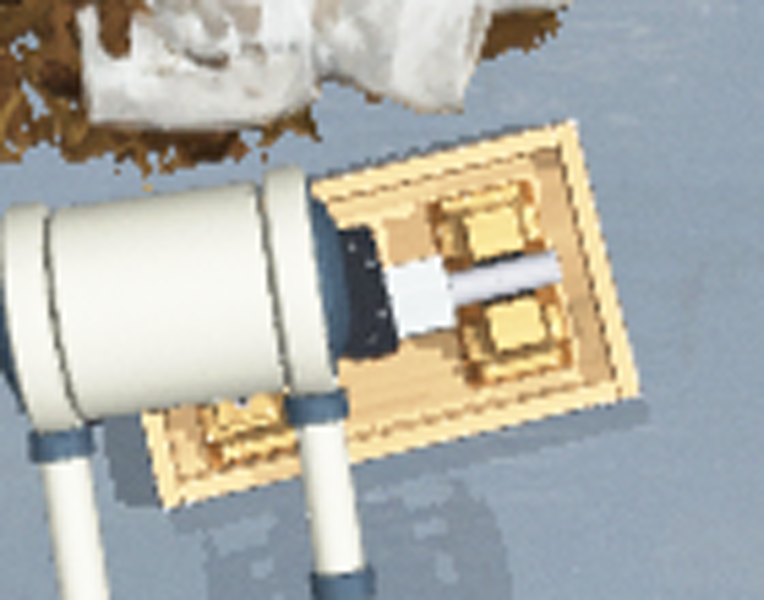

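Call:
drive_tool([
  [-0.001,0,0.015,0,-1],
  [-0.001,0,0.025,0,-1],
  [-0.001,0,0.03,0,-1],
  [-0.001,0,0.033,0,-1],
  [-0.001,0,0.034,0,-1],
  [-0.001,0,0.034,0,-1],
])

```text
time: 24.28
position: [0.5082, 0.1059, 0.1036]
eef_rot: [0.008, -0.116, 0.993, -0.002]
wrist_force: [-0.0, 0.4, -0.8]
finger_gap: 0.338
```

```bash
python3 plan.py .5067 .1050 .100 13.2
```

```text
t 24.27 pos [0.5082 0.1059 0.1036] th0 -166.7 gap_mm 29.7 F [-0.   0.4 -0.8]
shift [ 0.0017 -0.0005  0.0035] roll 0.0018 rows>= 1 q6 target(+-2pi) -1.6 tilt 0.89
```

Call:
drive_tool([
  [0.0015,0,0.001,0,-1],
  [0.0015,0,0.0025,0,-1],
  [0.0015,0,0.0035,0,-1],
  [0.0015,0,0.004,0,-1],
  [0.0015,0,0.004,0,-1],
])

```text
time: 24.9
position: [0.507, 0.1055, 0.1002]
eef_rot: [0.008, -0.116, 0.993, -0.002]
wrist_force: [-0.3, -0.5, 4.1]
finger_gap: 0.341
```

Call:
drive_tool([
  [0,0,0,0,0.1],
  [0,0,0,0,0.1],
  [0,0,0,0,0.1],
  [0,0,-0.03,0,0.1],
  [0,0,-0.07,0,0.3],
  [0,0,-0.09,0,1],
  [0,0,-0.09,0,1],
])

```text
time: 25.78
position: [0.5063, 0.1058, 0.1916]
eef_rot: [0.01, -0.116, 0.993, -0.002]
wrist_force: [-0.6, 0.6, 0.0]
finger_gap: 0.833
```

```bash
python3 plan.py .5813 .2722 .13 16.8
```

```text
t 25.77 pos [0.5063 0.1058 0.1916] th0 -166.7 gap_mm 73.3 F [-0.6  0.6  0. ]
shift [-0.1102  0.145   0.0629] roll -0.061 rows>= 4 q6 target(+-2pi) -1.43 tilt 1.11
```

Call:
drive_tool([
  [-0.03,0.04,0.0,-0.02,1],
  [-0.06,0.08,0.0,-0.04,1],
  [-0.09,0.12,0.02,-0.06,1],
  [-0.11,0.145,0.05,-0.061,1],
  [-0.11,0.145,0.062,-0.061,1],
  [-0.11,0.145,0.062,-0.061,1],
])

```text
time: 26.52
position: [0.5799, 0.2712, 0.128]
eef_rot: [0.007, -0.146, 0.989, -0.003]
wrist_force: [-0.1, -1.1, 1.5]
finger_gap: 0.999
```

```bash
python3 plan.py .5813 .2722 .034 16.8;  python3 look.py a9 140 250 210 350; python3 held.py a9 .5079 .1053 13.2 .085 .14 .09;  python3 held.py a9 .5079 .1053 13.2 .045 .064 .1
```

```text
t 26.52 pos [0.5799 0.2712 0.128 ] th0 -163.2 gap_mm 87.9 F [-0.1 -1.1  1.5]
shift [-0.0004  0.0013  0.094 ] roll -0.0001 rows>= 2 q6 target(+-2pi) -1.43 tilt 0.87
top 299 u [-0.0457 -0.0032  0.0426] v [-0.0151 -0.0007  0.0136] z [0.0916 0.0984 0.1251]
  near end u [-0.046  -0.0333] v [-0.0149 -0.0005  0.0136] z [0.0957 0.1001]
scene 196 u [-0.0518 -0.0182  0.0411] v [-0.0118 -0.001   0.0168] z [0.0872 0.1014 0.124 ]
  near end u [-0.053  -0.0391] v [-0.0118  0.0012  0.0167] z [0.0967 0.1113]
top 31 u [-0.051  -0.0462  0.0485] v [-0.0252 -0.0038  0.0208] z [0.0524 0.0609 0.0634]
  near end u [-0.051  -0.0485] v [-0.0145 -0.0008  0.0106] z [0.0608 0.0628]
scene 80 u [-0.0568 -0.0477  0.0421] v [-0.0256 -0.0075  0.0168] z [0.0471 0.0572 0.0633]
  near end u [-0.0573 -0.0493] v [-0.0118  0.0005  0.0168] z [0.0559 0.0629]
```

View pics/a9_top.png

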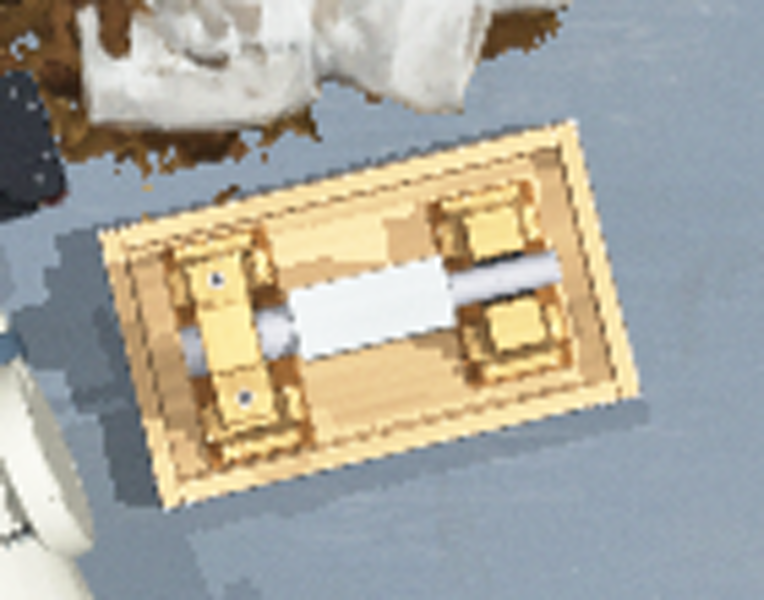

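Call:
drive_tool([
  [-0.0004,0.0013,0.04,0,1],
  [-0.0004,0.0013,0.08,0,1],
  [-0.0004,0.0013,0.093,0,1],
  [-0.0004,0.0013,0.093,0,0.2],
  [-0.0004,0.0013,0.093,0,-0.3],
  [-0.0004,0.0013,0.093,0,-1],
  [-0.0004,0.0013,0.093,0,-1],
  [-0.0004,0.0013,0.093,0,-1],
  [-0.0004,0.0013,0.093,0,-1],
])

```text
time: 27.75
position: [0.583, 0.2725, 0.0385]
eef_rot: [0.01, -0.146, 0.989, -0.002]
wrist_force: [0.2, 0.6, 0.2]
finger_gap: 0.353
```

```bash
python3 plan.py .5432 -.0506 .18 13.2
```

```text
t 27.75 pos [0.583  0.2725 0.0385] th0 -163.3 gap_mm 31.1 F [0.2 0.6 0.2]
shift [ 0.1285 -0.2989 -0.1419] roll 0.0619 rows>= 6 q6 target(+-2pi) -1.89 tilt 1.13
```

Call:
drive_tool([
  [0,0,-0.05,0,-1],
  [0.0,0.0,-0.11,0,-1],
  [0.01,-0.02,-0.16,0.01,-1],
  [0.03,-0.07,-0.165,0.02,-1],
  [0.055,-0.12,-0.165,0.03,-1],
  [0.08,-0.175,-0.165,0.04,-1],
  [0.1,-0.23,-0.165,0.05,-1],
  [0.12,-0.28,-0.165,0.06,-1],
  [0.1285,-0.299,-0.16,0.062,-1],
  [0.1285,-0.299,-0.15,0.062,-1],
])

```text
time: 29.0
position: [0.5431, -0.052, 0.1879]
eef_rot: [0.01, -0.113, 0.993, -0.002]
wrist_force: [0.5, 0.3, 0.2]
finger_gap: 0.34
```

```bash
python3 plan.py .5432 -.0506 .135 13.2
```

```text
t 29.0 pos [ 0.5431 -0.052   0.1879] th0 -167.0 gap_mm 29.9 F [0.5 0.3 0.2]
shift [0.0006 0.0016 0.0529] roll -0.0029 rows>= 1 q6 target(+-2pi) -1.89 tilt 1.17
```

Call:
drive_tool([
  [0.0006,0.001,0.02,0,-1],
  [0.0006,0.001,0.045,0,-1],
  [0.0006,0.001,0.053,0,-1],
  [0.0006,0.001,0.053,0,-1],
])

```text
time: 29.5
position: [0.5429, -0.0503, 0.1338]
eef_rot: [0.009, -0.114, 0.993, -0.001]
wrist_force: [0.1, -0.3, -0.6]
finger_gap: 0.336
```

```bash
python3 plan.py .5432 -.0506 .0985 13.2;  python3 look.py b1 140 250 210 350; python3 held.py b1 .5432 -.0506 13.2 .105 .14 .07
```

```text
t 29.5 pos [ 0.5429 -0.0503  0.1338] th0 -166.9 gap_mm 29.6 F [ 0.1 -0.3 -0.6]
shift [ 0.0004 -0.0002  0.0353] roll -0.0016 rows>= 1 q6 target(+-2pi) -1.89 tilt 1.05
top 12 u [-0.0353 -0.0339 -0.029 ] v [-0.0093  0.0055  0.0139] z [0.1138 0.1235 0.1268]
  near end u [-0.0353 -0.0339] v [-0.0093  0.0055  0.0139] z [0.1235 0.1268]
scene 134 u [-0.0394 -0.0251  0.0248] v [-0.0114  0.0013  0.0182] z [0.1071 0.1252 0.1386]
  near end u [-0.0397 -0.0336] v [-0.0107  0.0031  0.0175] z [0.1196 0.1278]
```

View pics/b1_scene.png

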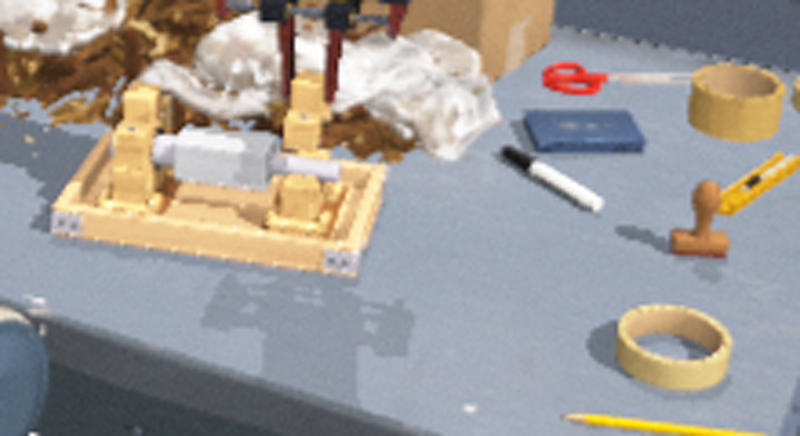

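Call:
drive_tool([
  [0.001,0,0.015,0,-1],
  [0.001,0,0.025,0,-1],
  [0.002,0,0.03,0,-1],
  [0.002,0,0.033,0,-1],
  [0.002,0,0.034,0,-1],
  [0.002,0,0.034,0,-1],
])

```text
time: 30.35
position: [0.5426, -0.0513, 0.1019]
eef_rot: [0.011, -0.114, 0.993, -0.002]
wrist_force: [0.6, 0.2, -1.6]
finger_gap: 0.34
```

```bash
python3 plan.py .5432 -.0506 .0985 13.2
```

```text
t 30.35 pos [ 0.5426 -0.0513  0.1019] th0 -166.9 gap_mm 29.9 F [ 0.6  0.2 -1.6]
shift [-0.0007  0.0006  0.0034] roll -0.0022 rows>= 1 q6 target(+-2pi) -1.89 tilt 1.25
```

Call:
drive_tool([
  [0,0.0005,0.001,0,-1],
  [0,0.0005,0.0025,0,-1],
  [0,0.0005,0.0035,0,-1],
  [0,0.0005,0.004,0,-1],
  [0,0.0005,0.004,0,-1],
])

```text
time: 30.98
position: [0.5429, -0.0508, 0.0986]
eef_rot: [0.011, -0.114, 0.993, -0.002]
wrist_force: [-0.2, 0.2, 3.8]
finger_gap: 0.34
```

Contact, with no side load. I'll release and retreat.

Call:
drive_tool([
  [0,0,0,0,0.1],
  [0,0,0,0,0.1],
  [0,0,0,0,0.1],
  [0,0,-0.03,0,0.1],
  [0,0,-0.07,0,0.1],
  [0,0,-0.1,0,0.5],
  [0.04,0.04,-0.1,0,0.5],
  [0.08,0.09,-0.1,0,0.5],
  [0.1,0.14,-0.1,0,0.5],
  [0.1,0.19,-0.1,0,0.5],
])

```text
time: 32.22
position: [0.3989, 0.1127, 0.1956]
eef_rot: [0.012, -0.113, 0.993, -0.002]
wrist_force: [0.6, 0.4, 0.0]
finger_gap: 0.751
```

```bash
python3 plan.py .5 -.3 .2 13.2;  python3 look.py b2 140 250 210 350; for s in "b2 .5079 .1053 13.2 .085 .14 .09" "b2 .5443 -.0505 13.2 .08 .14 .07" "b2 .5443 -.0505 13.2 .045 .064 .08"; do echo $s; python3 held.py $s;done
```

```text
t 32.23 pos [0.3989 0.1127 0.1956] th0 -167.0 gap_mm 66.1 F [0.6 0.4 0. ]
shift [-0.0056 -0.4248 -0.0015] roll -0.0032 rows>= 7 q6 target(+-2pi) -2.34 tilt 1.41
b2 .5079 .1053 13.2 .085 .14 .09
top 296 u [-0.0456 -0.0032  0.0422] v [-0.0148 -0.0007  0.0135] z [0.0911 0.0985 0.1237]
  near end u [-0.0462 -0.0332] v [-0.0145 -0.0003  0.0134] z [0.0957 0.0994]
scene 195 u [-0.0499 -0.0192  0.0406] v [-0.012  -0.0009  0.0162] z [0.0874 0.1009 0.1248]
  near end u [-0.0506 -0.035 ] v [-0.0113  0.0026  0.0162] z [0.0974 0.1195]
b2 .5443 -.0505 13.2 .08 .14 .07
top 231 u [-0.0363 -0.004   0.0323] v [-0.0132  0.001   0.0152] z [0.0852 0.0919 0.1203]
  near end u [-0.0367 -0.0289] v [-0.0131  0.0007  0.0143] z [0.0882 0.0924]
scene 171 u [-0.0421 -0.0165  0.0203] v [-0.0106  0.0027  0.018 ] z [0.0827 0.1002 0.1208]
  near end u [-0.0438 -0.0339] v [-0.0104  0.0034  0.0172] z [0.0887 0.0933]
b2 .5443 -.0505 13.2 .045 .064 .08
top 36 u [-0.0406 -0.0073  0.0389] v [-0.0272  0.0044  0.024 ] z [0.049  0.0589 0.0635]
  near end u [-0.0406 -0.0383] v [-0.0133  0.0011  0.0138] z [0.0578 0.0628]
scene 82 u [-0.047  -0.0364  0.0324] v [-0.0266 -0.0024  0.0268] z [0.0456 0.0565 0.0627]
  near end u [-0.0474 -0.0388] v [-0.0108  0.0048  0.0183] z [0.0544 0.0626]
```

View pics/b2_top.png

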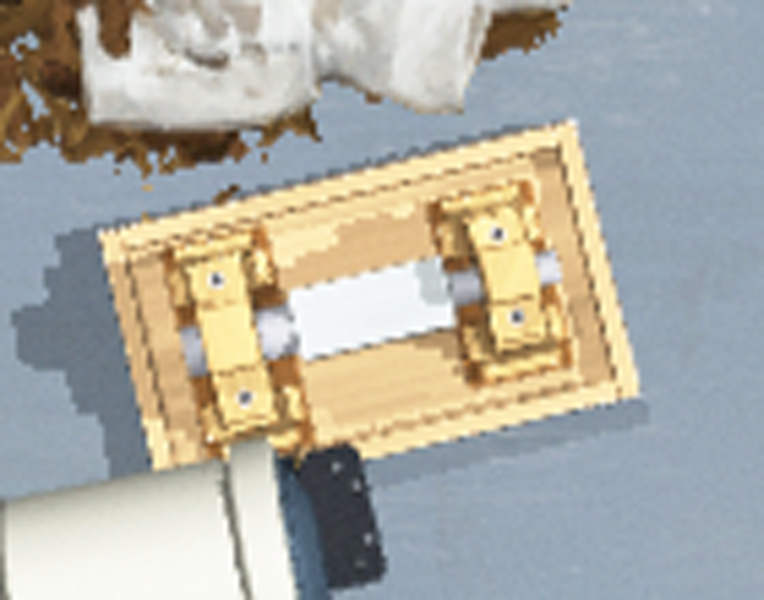

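View pics/b2_scene.png

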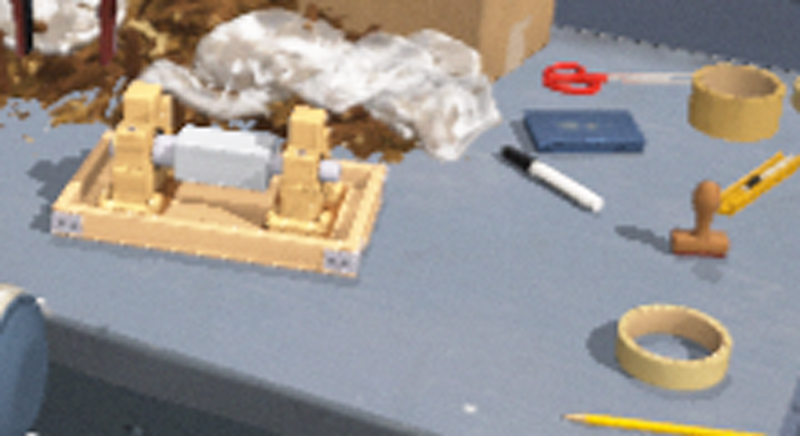

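Call:
drive_tool([
  [0.02,0,0,0,0.5],
  [0.02,0,0,0,0.5],
  [0.02,0,0,0,0.5],
])

```text
time: 32.7
position: [0.38, 0.1102, 0.195]
eef_rot: [0.012, -0.116, 0.993, -0.001]
wrist_force: [0.6, 0.0, -0.8]
finger_gap: 0.751
```

```bash
python3 -c "
from workcell import ctrl
print(ctrl.read_state()['dq'].round(3)); print(ctrl.sign_off())"
```

```text
[-0.002  0.008 -0.002  0.     0.002  0.003]
the job is handed in; nothing more can be done
None
```

The shaft is packed and the job was handed in at about 33 s of the 131 s allowed. Sign-off reports no verdict, so whether it passed is not confirmed.

- **Placement:** both saddles are in their own seats. The shaft lies across them with its thick end in the wide notch, and a keeper sits on each saddle.
- **Saddles and keepers, from the last top-camera depth picture:** both saddles are about 1 mm off their seats and each keeper is within about 1 mm of its saddle. The bar tops stand at 95.7 mm (wide) and 88.5 mm (narrow), against 96 and 89 mm expected.
- **Shaft:** this was measured just after laying it, before the keepers went on. Its centre was within about 2 mm lengthways, and the ends' tops at about 70 and 75 mm match a level axis at 60 mm.
- **Bystanders:** the arm did not go near the hand stamp or the tape roll. They look unmoved in the last scene picture, though I did not measure them.
- **Disagreement between views:** the scene camera read 2 to 5 mm off the top camera. That is about the same shift for the tray and everything in it, so I took it as calibration error and worked from the top view.
- **Contact forces:** while seating, the largest was about 9 N. The wide saddle first touched a cleat and I shifted it about 2 mm.
- **Tool tilt:** it crept up to 1.4° over the moves, with no visible effect on the placed parts.

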